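Charge the bench mill with grinding balls and lock its lid

ROBOT

A 6-joint arm with a two-finger parallel gripper is mounted at the origin on the work surface. World frame = base frame: x ahead of the robot, y to its left, z up, the work surface at z = 0. Lengths are in m, angles in rad, forces in N, time in s.
With the tool pointing down it reaches from about 0.25 to 0.725 m from the base axis. Payload 4 kg.
Tool frame: the origin (TCP) lies between the finger pads; the fingertips stand 8 mm ahead of it and the grasp point (between the pads) lies 11 mm behind it; z points along the fingers, y is the direction in which the jaws open and shut (so a half turn about z gives the same grasp; the last joint's range is limited). The gripper opens to 85 mm and grips with 20 to 120 N. Pads are 22 mm wide; open, the fingers measure 114 mm over their backs; the gripper's body (76 mm by 85 mm) begins 54 mm behind the grasp point. The pads swing forward as they close: fully open they stand 13 mm farther back than shut.
Start: joints at [-1.213, 0.241, 0.005, 1.335, 0, 1.571], TCP at [0.175, -0.468, 0.239] pointing down, gripper open.
Joint ranges: [-2.72, 2.72], [-1.05, 1.87], [-1.09, 1.28], [-1.99, 2.15], [-1.42, 1.44], [-3.14, 3.14]. Speed limits (rad/s): [2.79, 2.79, 3.14, 3.14, 3.14, 3.14].

INTERFACE

Orientations are given as a unit quaternion [x, y, z, w].
In Python, from workcell import * gives the robot as it stands.
- The arm moves only by the tool send_rows, never from a script. Its argument "increments" is a list that holds one entry, the list of rows, each a list of 6 numbers: the shift along the tool's x, y, z in units of 50 mm (1.0 is 50 mm), then the turn, a rotation vector about the tool's x, y, z in units of 10 degrees (1.0 is 10 degrees). In form: [[[x, y, z, ax, ay, az], ...]]. A call has 1 to 8 rows; each row shifts and turns the commanded pose from where the row before left it, along the tool's axes as they then stand; what a row does not reach is not made up. A row lasts 1/8 s, in which the tool goes at most 62.5 mm and 10.7 degrees, less where a joint would pass 70% of its speed; a pose out of reach is approached as far as the arm can. A call with a number of a shift or a turn outside -1 to 1 is refused whole. A call with a gripper value outside its range is refused whole. "grip" is the closure, from 0 (fully open) to 1 (shut), set as the call begins (left out, the last holds). The fingers move at their own pace and stop on an object; the grip force is fixed at half the most. Time passes only in rows, so rows that do not move let the fingers close. It gives the time, the measured TCP pose, the force and the opening at its end, in the units of the state.
- get_obs(): the state, without advancing time (a new reading comes with each control period).
- camera(name): name is "side" or "top" or "wrist"; returns a dict with "color" (400x640x3 uint8, red, green, blue), "z_map" (400x640 float32, m along the optical axis (not along the pixel's ray), 0 where there is no reading), "intrinsics" (3x3 intrinsics, pixels), "pose" (4x4, takes a point from camera to world coordinates); the wrist camera has in their place "mount" (4x4, takes a point from camera to tool coordinates, whose origin is the TCP and whose axes are the flange's). Camera axes: x right, y down, z forward; pixel columns grow to the right and rows downward; lengths in m; the calibration is good to about 2 mm. The wrist camera is an equidistant fisheye: a pixel r from the principal point sees the ray r / f radians off the axis. A picture is of the moment at which its call begins: read the wrist's pose just before it.
- job_done(): hands the job in, once; it reports no verdict.
The state is a dict: "clock": time; "joint_pos": joint angles; "joint_vel": joint speeds; "tau": joint torques, N m; "eef_pos": TCP position; "tool_rot": TCP orientation; "ft_force": force on the tool from outside, world axes, zero at the start; "ft_torque": the same for the moment, N m; "grip_width": finger opening in m.
Only numpy, scipy, OpenCV 4.12 (cv2) and the standard library are available. Lean on these libraries where they do the work, as an engineer would, in place of code of your own. Each camera call takes 0.05 s, during which the arm holds its last target.

TASK

Get the mill ready to run: with the hand scoop, move every grinding ball from the steel tray into the mill's bowl (keep the fingers off the clean balls), and lay the scoop back flat on its rubber mat, well within its edges. Shut the lid once all the balls are in, then with the T-key turn the lid latch clockwise to its stop, and stand the key upright, fully home, in its block. Leave the bottle, the dish and the jar where they are.

Things in the scene. Friction and masses are not known exactly. Their poses are not given: they have to be found in the camera images.
- mill: Bench grinding mill, fixed: white housing 210 (x) x 200 (y) x 90 mm high, a sunk steel grinding bowl in the middle of its top. Origin: centre of the underside; x, y along the housing's sides (control panel on the -x face), z up. The clear lid is hinged along the +y edge: the hinge line runs along x at y = +90 mm, z = 94 mm.
- bowl (a point): Centre of the bowl's inner floor, 28 mm above the bench; axes as the mill's. The bowl is 104 mm across inside and 62 mm deep; its rim is at z = 90 mm (a 2 mm steel trim ring stands on it).
- lid (a joint): Lid angle, rad: 0 shut (level), 1.57 upright, 1.9 fully open; starts open, leaning back. Clear plate in an aluminium frame, 170 wide (mill x) x 185 long x 10 mm thick, 0.4 kg; shut, it runs from the hinge line towards the mill's -y, 94 to 104 mm above the bench. The damped hinge holds it near upright; pushed below about 1.2 rad it sinks shut by itself in a few seconds.
- lid_edge (a point): Middle of the lid's free edge (halfway through its thickness), 185 mm from the hinge line; axes of the lid: x along the hinge, y towards the hinge, z out of its outer (top) face.
- latch (a joint): Captive quarter-turn latch on the lid, rad: starts 0.12 to 0.4 (unlocked), grows clockwise seen from above, stop at 1.57 (locked). Friction 0.1 N m; stays where left. A round boss 52 mm across, 14 mm high, on the lid's outer face, 20 mm from the free edge, midway along it, with a 14.4 mm square recess 14 mm deep open at the top.
- recess (a point): Centre of the recess's floor (level with the lid's outer face), on the latch's axis; x and y parallel to the square's sides, turning with the latch; z points out of the recess (up when the lid is shut; then 104 mm above the bench and 75 mm from the mill's middle towards its -y).
- tray: Steel storage tray, fixed, 238 (x) x 84 (y) x 34 mm high, walls and floor 4 mm (inside 76 mm wide). Origin: centre of the underside; z up. The inner floor (z = 4 mm) is flat from x = -115 to x = +85 mm; from there a 45 degree scoop-out ramp rises to z = 34 mm at x = +115, where an upright end wall stands up to z = 50 mm. The -x end wall is upright, 34 mm high.
- mat: Black rubber mat for the scoop, fixed, 145 (x) x 215 (y) x 3 mm. Origin: centre of the underside.
- scoop: Hand scoop, 0.13 to 0.2 kg, starts flat on the mat, nose roughly to the left (+y). Flat-bottomed steel pan 80 (x) x 68 (y) mm, open at the nose (+x), floor 2.5 mm thick, sides 26 mm high at the back, raked down to the floor from x = -18 to +18 mm, back wall 30 mm high. A stem behind carries a level handle bar. Origin: centre of the pan's underside (lip at x = +40 mm); x to the nose, z up.
- scoop_grip (a point): On the scoop's black handle bar, at (-82, 0, 68) mm in the scoop's frame, axes as the scoop's. The bar is 82 mm long (x = -135 to -53 mm), 16 mm wide (y) and 18 mm high (middle at z = 68 mm).
- stand: Grey block, fixed, 64 x 64 x 40 mm high, in which the key stands: one round hole 23 mm across and 32 mm deep in the middle of its top. Origin: centre of the underside.
- key: T-handled steel key, 0.22 kg, upright in the block, tip 18 mm above the bench. Origin: centre of the tip's end face; z up the shaft. 12 mm square drive 22 mm long (last 5 mm: a cone, 6 mm across at the end), sides parallel to x and y; collar 32 mm across at z = 22 to 28 mm that rests on the block; shaft 14 mm; black crossbar 90 (x) x 16 (y) x 18 mm, its middle at z = 81 mm.
- bottle: Bystander: amber reagent bottle, 60 mm across, 110 mm high. Origin: centre of the underside.
- dish: Bystander: clear petri dish, 90 mm across, 16 mm high. Origin: centre of the underside.
- jar: Bystander: white sample jar with blue cap, 54 mm across, 60 mm high. Origin: centre of the underside.
- ball0: Agate grinding ball, 18 mm across, 12 g, lying in the tray (5 to 9 of the nine are present, the absent ones read None). Origin: its centre. It rolls only on slopes above about 13 degrees.
- ball1: Agate grinding ball, 18 mm across, 12 g, lying in the tray (5 to 9 of the nine are present, the absent ones read None). Origin: its centre. It rolls only on slopes above about 13 degrees.
- ball2: Agate grinding ball, 18 mm across, 12 g, lying in the tray (5 to 9 of the nine are present, the absent ones read None). Origin: its centre. It rolls only on slopes above about 13 degrees.
- ball3: Agate grinding ball, 18 mm across, 12 g, lying in the tray (5 to 9 of the nine are present, the absent ones read None). Origin: its centre. It rolls only on slopes above about 13 degrees.
- ball4: Agate grinding ball, 18 mm across, 12 g, lying in the tray (5 to 9 of the nine are present, the absent ones read None). Origin: its centre. It rolls only on slopes above about 13 degrees.
- ball5: Agate grinding ball, 18 mm across, 12 g, lying in the tray (5 to 9 of the nine are present, the absent ones read None). Origin: its centre. It rolls only on slopes above about 13 degrees.
- ball6: Agate grinding ball, 18 mm across, 12 g, lying in the tray (5 to 9 of the nine are present, the absent ones read None). Origin: its centre. It rolls only on slopes above about 13 degrees.
- ball7: Agate grinding ball, 18 mm across, 12 g, lying in the tray (5 to 9 of the nine are present, the absent ones read None). Origin: its centre. It rolls only on slopes above about 13 degrees.
- ball8: Agate grinding ball, 18 mm across, 12 g, lying in the tray (5 to 9 of the nine are present, the absent ones read None). Origin: its centre. It rolls only on slopes above about 13 degrees.
There are look-alikes about, which are no part of the job. Leave any purple look-alike of the key alone.

How it is judged:
On the way, in this order (a step that is already met when the one before it is completed fails the run):
1. every ball present lies in the mill's bowl (horizontal distance between each of ball0, ball1, ball2, ball3, ball4, ball5, ball6, ball7, ball8 and bowl below 0.05 m and z of each of ball0, ball1, ball2, ball3, ball4, ball5, ball6, ball7, ball8 in the frame of bowl below 0.05 m), for 0.2 s.
2. the lid is shut over the balls (all of step 1 and value of joint lid below 0.05 rad), for 0.2 s.
3. with the lid shut and the key's tip down in the recess, the latch is at its locked stop (value of joint lid below 0.05 rad and value of joint latch above 1.4 rad and distance between key and recess below 0.008 m), for 0.2 s.
At the end, for the whole second after the job is handed in: All balls present in the bowl; lid shut (< 0.05 rad), latch > 1.4 rad; scoop still and flat (< 0.1 rad) on the mat, pan middle within 55 mm (x) and 85 mm (y) of its middle; key upright (< 0.12 rad) in its block, within 8 mm of the hole axis, tip at most 23 mm above the bench (all of step 2 and value of joint latch above 1.4 rad and x of scoop in the frame of mat between -0.055 and 0.055 m and y of scoop in the frame of mat between -0.085 and 0.085 m and z of scoop in the frame of mat below 0.008 m and angle between scoop's own z axis and vertical below 0.1 rad and linear speed of each of scoop, key below 0.02 m/s and horizontal distance between key and stand below 0.008 m and z of key in the frame of stand below 0.023 m and angle between key's own z axis and vertical below 0.12 rad); the robot touches nothing.
It fails at once if the fingers touch a ball (contact force between the fingers and ball0 above 0.3 N or contact force between the fingers and ball1 above 0.3 N or contact force between the fingers and ball2 above 0.3 N or contact force between the fingers and ball3 above 0.3 N or contact force between the fingers and ball4 above 0.3 N or contact force between the fingers and ball5 above 0.3 N or contact force between the fingers and ball6 above 0.3 N or contact force between the fingers and ball7 above 0.3 N or contact force between the fingers and ball8 above 0.3 N).
It fails at once if a bystander is moved by more than 30 mm (distance of any of bottle, dish, jar from where it was at the start of the episode above 0.03 m).
Of ball0, ball1, ball2, ball3, ball4, ball5, ball6, ball7, ball8 only 5 to 9 are there at a start; the rules pass over those that are not, and their reading is None.
At some moment in a run one of scoop may be knocked a few centimetres aside while the robot is not near it.
It also fails if it takes over 210 s, if anything falls off the work surface, if the arm or the gripper's body presses on something with over 40 N, if the wrist force passes 120 N, or if a joint passes its speed limit or range.

## Working session

There is one attempt and no reset: what is moved stays moved. The work goes in short steps, Python scripts to look and compute and a tool call to move; the robot and the scene stay as the last step left them, time stands still between calls to the robot, and variables do not carry over. Pictures are saved under pics/ and viewed, and the job is handed in when it is done.

Besides the shell and the picture viewer there is one more tool, called after "Request:" as a command line: name --argument value ..., lists and objects as JSON in quotes. send_rows: Moves the arm, as the interface text tells. Its arguments: {"type":"object","properties":{"increments":{"type":"array"},"grip":{"type":"number"}},"required":["increments"]}

```bash
mkdir -p pics; ls; python3 - <<'E'
from workcell import *
import cv2,numpy as np
print(get_obs())
for n in ["side","top","wrist"]:
    c=camera(n); cv2.imwrite(f"pics/{n}0.png",c["color"][:,:,::-1]); np.savez(f"{n}0.npz",**c)
    print(n,c["intrinsics"],c.get("pose",c.get("mount")))
E
```

```text
pics
{'clock': 0.0, 'joint_pos': array([-1.21299556e+00,  2.41408376e-01,  3.73103402e-03,  1.33517689e+00,
        4.38748180e-06,  1.57074169e+00]), 'joint_vel': array([ 2.44382534e-03,  6.73003923e-05,  3.05053760e-04,  5.32815415e-04,
       -1.56658277e-03,  1.32371453e-03]), 'tau': array([-1.27563540e-03, -3.72319508e+01,  2.52406669e+01,  1.70380605e-02,
       -9.52630171e-05, -9.24559544e-06]), 'eef_pos': array([ 0.17489751, -0.46776915,  0.23841782]), 'tool_rot': array([ 9.84034580e-01,  1.77974398e-01, -1.80913562e-04, -1.01292744e-03]), 'ft_force': array([ 0.82948395, -0.20071114,  0.21644119]), 'ft_torque': array([0.05075651, 0.02233699, 0.0294991 ]), 'grip_width': 0.0850404934594322}
side [[379.01653401   0.         322.27610505]
 [  0.         379.01653401 204.94728104]
 [  0.           0.           1.        ]] [[-0.71393355 -0.48444953  0.50557644 -0.08811489]
 [-0.70019251  0.49951272 -0.51011518  0.5930939 ]
 [-0.0054168  -0.71818918 -0.69582682  0.95848878]
 [ 0.          0.          0.          1.        ]]
top [[517.12316492   0.         316.62744153]
 [  0.         517.12316492 200.22410179]
 [  0.           0.           1.        ]] [[ 0.02436377 -0.98627669  0.16329328  0.34536471]
 [-0.99968257 -0.02508433 -0.00235187 -0.06678072]
 [ 0.0064157  -0.16318414 -0.98657477  1.40352518]
 [ 0.          0.          0.          1.        ]]
wrist [[309.70691629   0.         321.67632948]
 [  0.         309.70691629 202.91511854]
 [  0.           0.           1.        ]] [[-6.94559156e-05 -9.57503351e-01 -2.88422135e-01  7.44616300e-02]
 [ 9.99999594e-01 -3.25566911e-04  8.40003216e-04 -7.43153370e-04]
 [-8.98206598e-04 -2.88421960e-01  9.57502985e-01 -1.33590998e-01]
 [ 0.00000000e+00  0.00000000e+00  0.00000000e+00  1.00000000e+00]]
```

View pics/side0.png

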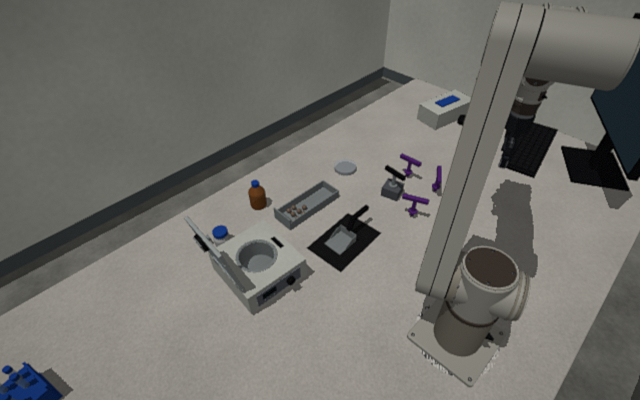

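View pics/top0.png

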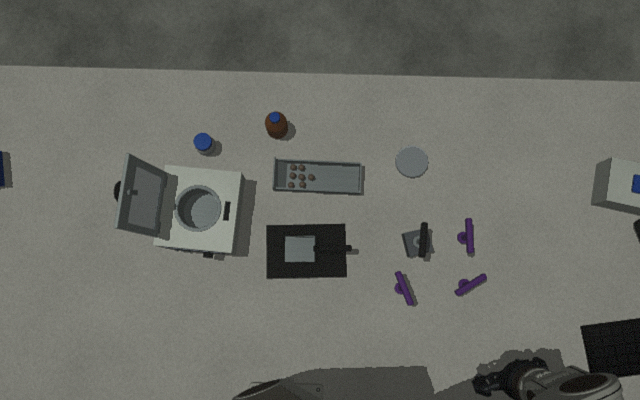

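View pics/wrist0.png

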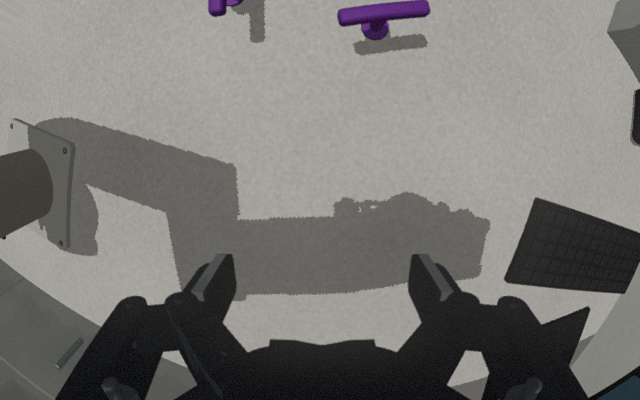

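```bash
cat > h.py <<'E'
import numpy as np,cv2
from workcell import *
from scipy.spatial.transform import Rotation as R
def cloud(c):
    z=c["z_map"];K=c["intrinsics"];v,u=np.mgrid[:400,:640]
    P=np.stack([(u-K[0,2])/K[0,0]*z,(v-K[1,2])/K[1,1]*z,z],-1)
    T=c["pose"];W=P@T[:3,:3].T+T[:3,3];W[z<=0]=np.nan
    return W
def px(c,p):
    T=np.linalg.inv(c["pose"]);q=T[:3,:3]@np.array(p)+T[:3,3];K=c["intrinsics"];return K[0,0]*q[0]/q[2]+K[0,2],K[1,1]*q[1]/q[2]+K[1,2]
E
python3 - <<'E'
from h import *
t=np.load("top0.npz");W=cloud(t)
im=t["color"][100:320,100:500,::-1]
cv2.imwrite("pics/topcrop.png",cv2.resize(im,None,fx=2,fy=2,interpolation=cv2.INTER_CUBIC))
s=np.load("side0.npz")
cv2.imwrite("pics/sidecrop.png",cv2.resize(s["color"][140:320,170:460,::-1],None,fx=2.7,fy=2.7,interpolation=cv2.INTER_CUBIC))
for n,(u,v) in dict(bottle=(276,118),jar=(204,142),dish=(411,162),key=(424,240),pan=(300,249),handle=(335,249),mattl=(270,229),mattr=(343,229),matbl=(270,274),matbr=(343,274),trayfloor=(335,178),trL=(276,177),trR=(360,180)).items(): print(n,W[v,u].round(4))
print("bench",np.nanmedian(W[300:330,150:250,2]))
E
```

```text
bottle [0.7746 0.0414 0.107 ]
jar [0.7182 0.2356 0.0597]
dish [ 0.689  -0.328   0.0137]
key [ 0.4656 -0.3422  0.1064]
pan [ 0.4426 -0.0284  0.001 ]
handle [ 0.4396 -0.1201  0.0758]
mattl [ 4.95e-01  5.50e-02 -4.00e-04]
mattr [ 0.499  -0.1435  0.0087]
matbl [0.3736 0.0497 0.0058]
matbr [ 0.3784 -0.1456  0.006 ]
trayfloor [ 0.6396 -0.1192  0.0085]
trL [0.6349 0.0421 0.0242]
trR [ 0.6309 -0.1861  0.0319]
bench -0.0004613292609070285
```

View pics/topcrop.png

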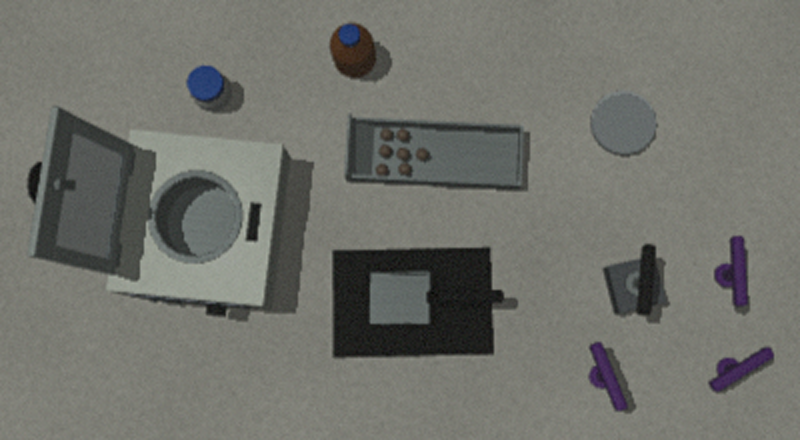

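View pics/sidecrop.png

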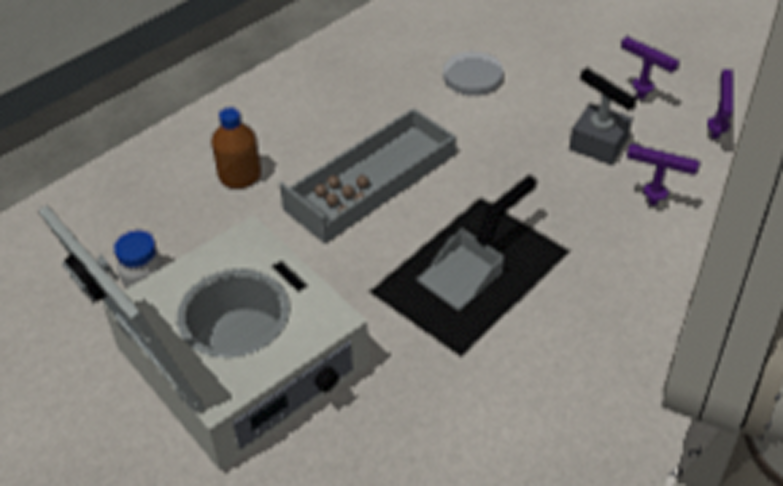

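```bash
cat >> h.py <<'E'
def ray(c,uv,z):
    K=c["intrinsics"];T=c["pose"];uv=np.atleast_2d(np.asarray(uv,float))
    d=np.c_[(uv[:,0]-K[0,2])/K[0,0],(uv[:,1]-K[1,2])/K[1,1],np.ones(len(uv))]@T[:3,:3].T
    o=T[:3,3];return o+d*((z-o[2])/d[:,2])[:,None]
def rect(c,mask,z):
    cs,_=cv2.findContours(mask.astype(np.uint8),cv2.RETR_EXTERNAL,cv2.CHAIN_APPROX_NONE)
    k=max(cs,key=cv2.contourArea)[:,0,:]
    p=ray(c,k,z)[:,:2].astype(np.float32)
    return cv2.minAreaRect(p*1000)
E
python3 - <<'E'
from h import *
for n in ["top","side"]:
    c=dict(np.load(n+"0.npz"));W=cloud(c);col=c["color"].astype(int);hsv=cv2.cvtColor(c["color"],cv2.COLOR_RGB2HSV)
    X,Y,Z=W[...,0],W[...,1],W[...,2]
    def box(x0,x1,y0,y1): return (X>x0)&(X<x1)&(Y>y0)&(Y<y1)
    print(n)
    dark=(col.max(2)<45)
    print(" mat",rect(c,dark&box(.33,.56,-.2,.1)&(Z<.02),.003))
    print(" milltop",rect(c,box(.4,.75,.1,.45)&(abs(Z-.09)<.012)&(col.min(2)>90),.09))
    print(" tray",rect(c,box(.55,.72,-.25,.08)&(Z>.02),.034))
    m=box(.35,.6,-.45,-.25)&(abs(Z-.04)<.012); print(" stand",rect(c,m,.04),m.sum())
    m=box(.35,.6,-.45,-.25)&(Z>.085)&dark; print(" keybar",rect(c,m,.108),m.sum())
    m=box(.33,.56,-.25,.1)&(Z>.06)&dark; print(" scoopbar",rect(c,m,.08),m.sum())
    m=box(.33,.56,-.12,.1)&(Z<.04)&(col.min(2)>60); print(" pan",rect(c,m,.0055),m.sum())
    br=(hsv[...,1]>50)&(hsv[...,0]<25)&box(.55,.72,-.2,.06)
    nn,lab,st,ce=cv2.connectedComponentsWithStats(br.astype(np.uint8))
    for i in range(1,nn):
        if st[i,4]>8: print(" ball",st[i,4],ce[i].round(1),ray(c,ce[i],.013)[0].round(4))
E
```

```text
top
 mat ((438.84820556640625, -44.99835968017578), (141.87461853027344, 211.90338134765625), 2.6655666828155518)
 milltop ((534.6326904296875, 235.29013061523438), (200.7669219970703, 209.9735870361328), 85.75560760498047)
 tray ((639.09619140625, -67.8686294555664), (239.73460388183594, 89.52276611328125), 87.85953521728516)
 stand ((463.763916015625, -328.72052001953125), (63.99782180786133, 44.689266204833984), 13.912282943725586) 427
 keybar ((466.79144287109375, -338.61737060546875), (17.469844818115234, 84.75824737548828), 84.79281616210938) 223
 scoopbar ((441.8708190917969, -118.62007141113281), (15.31091022491455, 84.36720275878906), 1.424679160118103) 207
 pan ((444.85699462890625, -10.067794799804688), (229.52195739746094, 219.25827026367188), 0.01614232361316681) 4076
 ball 20 [293.  166.9] [ 0.6669 -0.0029  0.013 ]
 ball 20 [301.1 167. ] [ 0.667  -0.0251  0.013 ]
 ball 20 [292.2 175.2] [ 0.6435 -0.0013  0.013 ]
 ball 19 [301.1 176.2] [ 0.6414 -0.0257  0.013 ]
 ball 18 [310.7 176.7] [ 0.6405 -0.0521  0.013 ]
 ball 20 [290.6 184.4] [0.6178 0.0022 0.013 ]
 ball 19 [301.8 1
[... 310 characters left out ...]
98681640625, 104.77047729492188), 86.20439147949219)
 stand ((465.3537902832031, -332.09674072265625), (66.3331298828125, 77.0987548828125), 15.672982215881348) 241
 keybar ((461.7232971191406, -325.3606872558594), (23.779455184936523, 89.75715637207031), 87.23054504394531) 99
 scoopbar ((438.7535400390625, -102.76627349853516), (21.149187088012695, 95.7626724243164), 4.223116397857666) 111
 pan ((441.67071533203125, -5.648651123046875), (220.98916625976562, 230.74099731445312), 89.94798278808594) 2236
 ball 13 [292.8 206.5] [ 0.6689 -0.0213  0.013 ]
 ball 13 [303.6 206.6] [ 0.6407 -0.0476  0.013 ]
 ball 29 [290.2 211.6] [0.6562 0.0027 0.013 ]
 ball 17 [299.1 210.8] [ 0.6369 -0.022   0.013 ]
```

```bash
cat >> h.py <<'E'
def down(psi,tilt=0):
    # tool y at yaw psi(deg), z down; tilt (deg) about tool y afterwards (+: nose(tool x) ... )
    p=np.radians(psi);y=np.array([np.cos(p),np.sin(p),0]);z=np.array([0,0,-1.]);x=np.cross(y,z)
    return R.from_matrix(np.c_[x,y,z])*R.from_euler('y',tilt,degrees=True)
def plan(pos,Rt,n=None,p0=None,R0=None):
    o=get_obs()
    p0=o["eef_pos"] if p0 is None else p0; R0=R.from_quat(o["tool_rot"]) if R0 is None else R0
    pos=np.array(pos);rv=(R0.inv()*Rt).as_rotvec()
    a=np.degrees(np.linalg.norm(rv));d=np.linalg.norm(pos-p0)
    k=int(np.ceil(max(d/.05,a/10))) if n is None else n
    k=max(k,1);Rc=R0;pc=p0;rows=[]
    for i in range(k):
        pn=p0+(pos-p0)*(i+1)/k
        t=Rc.inv().apply(pn-pc)/.05; r=np.degrees(rv/k)/10
        t=np.round(t,2);r=np.round(r,2)
        pc=pc+Rc.apply(t*.05);Rc=Rc*R.from_rotvec(np.radians(r*10));rows.append([float(v)+0 for v in list(t)+list(r)])
    print(k,"rows; end",pc.round(4)); 
    for i in range(0,k,8): print("[["+",".join(str(r).replace(' ','') for r in rows[i:i+8])+"]]")
    return pc,Rc
def state():
    o=get_obs();r=R.from_quat(o["tool_rot"]).as_matrix()
    print("t %.2f"%o["clock"],"p",o["eef_pos"].round(4),"psi %.2f"%np.degrees(np.arctan2(r[1,1],r[0,1])),"z",r[:,2].round(4),"F",o["ft_force"].round(1),"T",o["ft_torque"].round(2),"w %.4f"%o["grip_width"],"q",o["joint_pos"].round(3))
E
python3 - <<'E'
from h import *
state()
plan([.445,-.13,.22],down(1.4))
E
```

```text
t 0.15 p [ 0.175  -0.4679  0.2386] psi -69.50 z [-6.0e-04  1.5e-03 -1.0e+00] F [-0.4  1.   0.3] T [ 0.02 -0.01 -0.02] w 0.0854 q [-1.213  0.241  0.004  1.335  0.     1.571]
9 rows; end [ 0.4448 -0.13    0.22  ]
[[[0.83,-0.49,0.04,0.0,0.0,-0.79],[0.88,-0.38,0.04,0.0,0.0,-0.79],[0.93,-0.25,0.05,0.0,0.0,-0.79],[0.95,-0.12,0.04,0.0,0.0,-0.79],[0.96,0.01,0.04,0.0,0.0,-0.79],[0.95,0.15,0.04,0.0,0.0,-0.79],[0.92,0.27,0.04,0.0,0.0,-0.79],[0.88,0.4,0.05,0.0,0.0,-0.79]]]
[[[0.81,0.51,0.04,0.0,0.0,-0.79]]]
```

Request:
send_rows --increments '[[[0.83,-0.49,0.04,0,0,-0.79],[0.88,-0.38,0.04,0,0,-0.79],[0.93,-0.25,0.05,0,0,-0.79],[0.95,-0.12,0.04,0,0,-0.79],[0.96,0.01,0.04,0,0,-0.79],[0.95,0.15,0.04,0,0,-0.79],[0.92,0.27,0.04,0,0,-0.79],[0.88,0.4,0.05,0,0,-0.79]]]'

```text
clock: 1.15
eef_pos: [0.4158, -0.1666, 0.2221]
tool_rot: [0.743, 0.669, -0.0, 0.0]
ft_force: [0.2, -0.1, 1.0]
grip_width: 0.0856
```

Request:
send_rows --increments '[[[0.81,0.51,0.04,0,0,-0.79],[0,0,0,0,0,0],[0,0,0,0,0,0]]]'

```text
clock: 1.52
eef_pos: [0.4444, -0.1305, 0.2199]
tool_rot: [0.697, 0.717, -0.001, -0.0]
ft_force: [-0.7, 0.1, 0.6]
grip_width: 0.0856
```

```bash
cat >> h.py <<'E'
def wcloud(c,o):
    K=c["intrinsics"];v,u=np.mgrid[:400,:640];a=(u-K[0,2])/K[0,0];b=(v-K[1,2])/K[1,1];r=np.hypot(a,b)
    s=np.where(r>1e-9,np.tan(np.minimum(r,1.5))/np.maximum(r,1e-9),1)
    z=c["z_map"];P=np.stack([a*s*z,b*s*z,z],-1)
    M=c["mount"];P=P@M[:3,:3].T+M[:3,3]
    W=R.from_quat(o["tool_rot"]).apply(P.reshape(-1,3)).reshape(P.shape)+o["eef_pos"];W[z<=0]=np.nan;return W
def wray(c,o,uv,zp):
    K=c["intrinsics"];uv=np.atleast_2d(np.asarray(uv,float));a=(uv[:,0]-K[0,2])/K[0,0];b=(uv[:,1]-K[1,2])/K[1,1];r=np.maximum(np.hypot(a,b),1e-9)
    d=np.c_[np.sin(r)*a/r,np.sin(r)*b/r,np.cos(r)];M=c["mount"];Rt=R.from_quat(o["tool_rot"])
    d=Rt.apply(d@M[:3,:3].T);p=o["eef_pos"]+Rt.apply(M[:3,3]);return p+d*((zp-p[2])/d[:,2])[:,None]
def snap(name,fn):
    o=get_obs();c=camera(name);cv2.imwrite(f"pics/{fn}.png",c["color"][:,:,::-1]);return c,o
E
python3 - <<'E'
from h import *
state()
c,o=snap("wrist","w1");W=wcloud(c,o)
np.savez("w1.npz",W=W,**c)
E
```

```text
t 1.52 p [ 0.4444 -0.1305  0.2199] psi 1.59 z [-1.3e-03 -1.0e-04 -1.0e+00] F [-0.7  0.1  0.6] T [-0.02 -0.01 -0.04] w 0.0856 q [-0.285  0.179 -0.125  1.269 -0.     1.258]
```

View pics/w1.png

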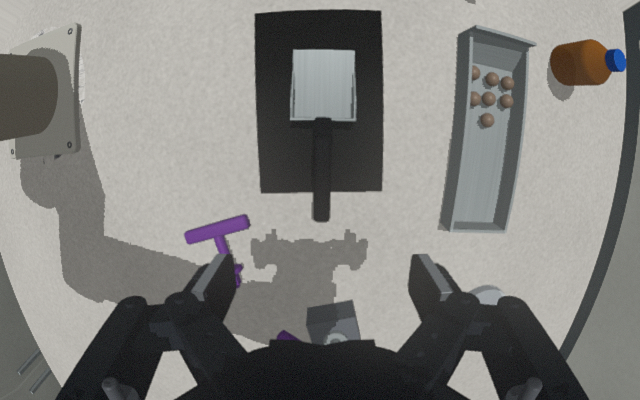

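```bash
python3 - <<'E'
from h import *
d=dict(np.load("w1.npz"));W=d["W"];o=get_obs();col=d["color"].astype(int)
m=np.zeros((400,640),bool);m[100:226,290:350]=1
m&=(W[...,2]>.066)&(W[...,2]<.1)
ys,xs=np.nonzero(m);print(m.sum(),ys.min(),ys.max())
cs,_=cv2.findContours(m.astype(np.uint8),0,1);k=max(cs,key=cv2.contourArea)[:,0]
p=wray(d,o,k,.08)[:,:2]*1000;print(cv2.minAreaRect(p.astype(np.float32)))
print(np.nanmedian(W[m],0))
# pan: light pixels
m=np.zeros((400,640),bool);m[40:130,280:365]=1;m&=col.min(2)>75
cs,_=cv2.findContours(m.astype(np.uint8),0,1);k=max(cs,key=cv2.contourArea)[:,0]
print(m.sum(),cv2.minAreaRect((wray(d,o,k,.0055)[:,:2]*1000).astype(np.float32)))
for u,v in [(293,50),(355,50),(262,15),(378,14),(262,190),(381,190),(486,70),(487,99),(322,90)]: print(u,v,wray(d,o,(u,v),.004)[0].round(4),W[v,u].round(4))
E
```

```text
1530 132 222
((445.0432434082031, -116.01019287109375), (16.772430419921875, 83.76126861572266), 1.2703309059143066)
[ 0.44491851 -0.11357547  0.07856813]
4594 ((443.67889404296875, -25.133106231689453), (73.57891845703125, 81.76248168945312), 1.045536756515503)
293 50 [0.409  0.0142 0.004 ] [0.409  0.0145 0.0048]
355 50 [0.4778 0.0162 0.004 ] [0.478  0.0173 0.0012]
262 15 [0.3722 0.0579 0.004 ] [0.3718 0.0588 0.0024]
378 14 [0.5031 0.0622 0.004 ] [0.5033 0.0634 0.002 ]
262 190 [ 0.3747 -0.148   0.004 ] [ 0.3745 -0.148   0.0023]
381 190 [ 0.515  -0.1442  0.004 ] [ 0.5156 -0.1442  0.0014]
486 70 [0.6407 0.0121 0.004 ] [0.6415 0.0131 0.0023]
487 99 [ 0.6437 -0.0241  0.004 ] [ 0.6352 -0.0248  0.0185]
322 90 [ 0.4424 -0.0315  0.004 ] [ 0.4424 -0.0309  0.0028]
```

```bash
python3 - <<'E'
from h import *
p,r=plan([.4453,-.1065,.13],down(1.3))
plan([.4453,-.1065,.060],down(1.3),p0=p,R0=r,n=4)
E
```

```text
2 rows; end [ 0.4455 -0.1064  0.1301]
[[[0.24,0.02,0.9,0.0,0.0,0.01],[0.25,0.02,0.9,0.0,0.0,0.01]]]
4 rows; end [ 0.4454 -0.1064  0.0601]
[[[0.0,0.0,0.35,0.0,0.0,0.0],[0.0,0.0,0.35,0.0,0.0,0.0],[0.0,0.0,0.35,0.0,0.0,0.0],[0.0,0.0,0.35,0.0,0.0,0.0]]]
```

Request:
send_rows --increments '[[[0.24,0.02,0.9,0,0,0.02],[0.25,0.02,0.9,0,0,0.02],[0,0,0.35,0,0,0],[0,0,0.35,0,0,0],[0,0,0.35,0,0,0],[0,0,0.35,0,0,0],[0,0,0,0,0,0]]]'

```text
clock: 2.45
eef_pos: [0.4444, -0.1069, 0.0594]
tool_rot: [0.701, 0.713, -0.001, -0.001]
ft_force: [-0.5, 1.0, -0.3]
grip_width: 0.0854
```

Request:
send_rows --increments '[[[0,0,0,0,0,0],[0,0,0,0,0,0],[0,0,0,0,0,0],[0,0,0,0,0,0],[0,0,0,0,0,0],[0,0,0,0,0,0]]]' --grip 1

```text
clock: 3.2
eef_pos: [0.4466, -0.106, 0.0607]
tool_rot: [0.7, 0.715, 0.0, 0.0]
ft_force: [-0.7, -0.7, 4.3]
grip_width: 0.0148
```

```bash
python3 - <<'E'
from h import *
state()
c,o=snap("wrist","w2")
E
```

```text
t 3.20 p [ 0.4466 -0.106   0.0607] psi 1.21 z [ 7.e-04 -1.e-04 -1.e+00] F [-0.7 -0.7  4.3] T [ 0.08  0.16 -0.02] w 0.0148 q [-0.233  0.326 -0.389  0.855  0.     1.317]
```

View pics/w2.png

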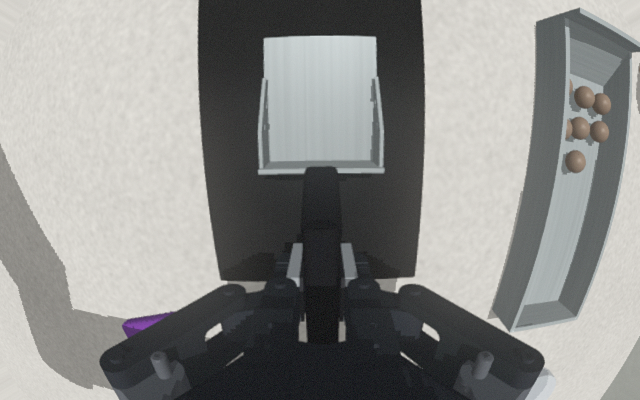

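```bash
python3 - <<'E'
from h import *
c,o=snap("wrist","w2b")
for u,v in [(264,37),(376,37),(320,37),(259,172),(383,172)]: print(wray(c,o,(u,v),.004 if v<100 else .033)[0].round(4)-o["eef_pos"])
p,r=plan([.4466,-.106,.14],down(1.21))
plan([.637,-.207,.14],down(-2.1),p0=p,R0=r,n=8)
E
```

```text
[-0.03689074  0.12187455 -0.05667724]
[ 0.03140926  0.12317455 -0.05667724]
[-0.00269074  0.12137455 -0.05667724]
[-0.03359074  0.04227455 -0.02767724]
[ 0.03290926  0.04367455 -0.02767724]
2 rows; end [ 0.4465 -0.106   0.1401]
[[[0.0,0.0,-0.79,0.0,0.0,0.0],[0.0,0.0,-0.8,0.0,0.0,0.0]]]
8 rows; end [ 0.6372 -0.2071  0.1398]
[[[-0.26,0.47,0.0,0.0,0.0,0.04],[-0.26,0.47,0.0,0.0,0.0,0.04],[-0.26,0.48,0.0,0.0,0.0,0.04],[-0.25,0.47,0.0,0.0,0.0,0.04],[-0.25,0.48,0.0,0.0,0.0,0.04],[-0.25,0.48,0.0,0.0,0.0,0.04],[-0.24,0.48,0.01,0.0,0.0,0.04],[-0.24,0.49,0.0,0.0,0.0,0.04]]]
```

Request:
send_rows --increments '[[[0,0,-0.4,0,0,0],[0,0,-0.6,0,0,0],[0,0,-0.6,0,0,0]]]'

```text
clock: 3.68
eef_pos: [0.4455, -0.1058, 0.1402]
tool_rot: [0.7, 0.715, -0.001, -0.001]
ft_force: [0.8, 0.1, -0.9]
grip_width: 0.0148
```

Request:
send_rows --increments '[[[-0.26,0.47,0,0,0,0.04],[-0.26,0.47,0,0,0,0.04],[-0.26,0.48,0,0,0,0.04],[-0.25,0.47,0,0,0,0.04],[-0.25,0.48,0,0,0,0.04],[-0.25,0.48,0,0,0,0.04],[-0.24,0.48,0,0,0,0.04],[-0.24,0.49,0,0,0,0.04]]]'

```text
clock: 4.68
eef_pos: [0.6371, -0.2074, 0.1388]
tool_rot: [0.719, 0.695, -0.001, -0.001]
ft_force: [-0.2, -1.0, -1.4]
grip_width: 0.0153
```

Request:
send_rows --increments '[[[0,0,0,0,0,0],[0,0,0,0,0,0]]]'

```text
clock: 4.92
eef_pos: [0.6359, -0.2067, 0.139]
tool_rot: [0.719, 0.695, -0.001, -0.001]
ft_force: [0.3, 0.0, -1.3]
grip_width: 0.0149
```

```bash
python3 - <<'E'
from h import *
state()
c,o=snap("wrist","w3")
np.savez("w3.npz",W=wcloud(c,o),**c,**{k:o[k] for k in("eef_pos","tool_rot")})
E
```

```text
t 4.92 p [ 0.6359 -0.2067  0.139 ] psi -1.99 z [-2.7e-03  9.0e-04 -1.0e+00] F [ 0.3  0.  -1.3] T [-0.05 -0.01  0.02] w 0.0149 q [-0.314  0.633  0.348  1.289 -0.     1.291]
```

View pics/w3.png

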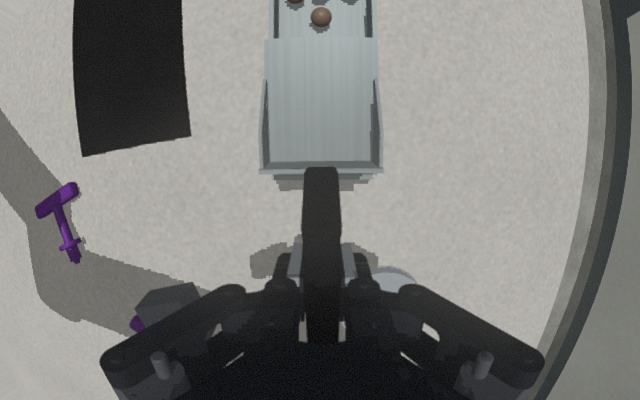

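```bash
python3 - <<'E'
from h import *
d=dict(np.load("w3.npz"));o=d;W=d["W"]
im=d["color"][:,:,::-1]
a=cv2.resize(im[0:45,255:390],None,fx=5,fy=5,interpolation=cv2.INTER_CUBIC);b=cv2.resize(im[160:195,255:390],None,fx=5,fy=5,interpolation=cv2.INTER_CUBIC)
cv2.imwrite("pics/w3c.png",np.vstack([a,b]))
for v in(5,15,25,33): 
    print(v,[ (u,int(d["color"][v,u].mean()),round(float(W[v,u,2]),3)) for u in list(range(264,280,1))+list(range(364,382,1))])
E
```

```text
5 [(264, 178, -0.002), (265, 176, -0.002), (266, 173, -0.002), (267, 175, -0.0), (268, 170, -0.001), (269, 165, 0.032), (270, 163, 0.032), (271, 164, 0.033), (272, 165, 0.032), (273, 138, 0.033), (274, 91, 0.027), (275, 65, 0.024), (276, 69, 0.017), (277, 71, 0.011), (278, 94, 0.005), (279, 148, 0.003), (364, 170, 0.003), (365, 167, 0.001), (366, 96, 0.003), (367, 66, 0.01), (368, 67, 0.015), (369, 67, 0.023), (370, 68, 0.027), (371, 103, 0.031), (372, 163, 0.033), (373, 171, 0.031), (374, 169, 0.032), (375, 169, 0.033), (376, 171, 0.033), (377, 174, -0.001), (378, 177, -0.001), (379, 174, -0.001), (380, 176, -0.0), (381, 178, -0.003)]
15 [(264, 175, -0.001), (265, 177, -0.001), (266, 176, -0.0), (267, 176, -0.001), (268, 171, 0.032), (269, 164, 0.033), (270, 163, 0.033), (271, 164, 0.035), (272, 165, 0.034), (273, 139, 0.031), (274, 89, 0.026), (275, 65, 0.026), (276, 69, 0.021), (277, 75, 0.017), (278, 107, 0.007), (279, 150, 0.003), (364, 143, 0.003), (365, 132, 0.003), (366, 93, 0.003), (367, 70, 0.006), (368, 69, 0.012), (369, 66, 0.018), (370, 66, 0.024), (371, 87, 0.029), (372
[... 768 characters left out ...]
379, 180, 0.0), (380, 179, -0.001), (381, 174, -0.002)]
33 [(264, 173, -0.001), (265, 173, -0.002), (266, 175, -0.001), (267, 175, -0.002), (268, 170, -0.002), (269, 164, 0.032), (270, 164, 0.034), (271, 165, 0.034), (272, 165, 0.033), (273, 136, 0.031), (274, 94, 0.026), (275, 66, 0.023), (276, 67, 0.016), (277, 75, 0.015), (278, 105, 0.009), (279, 143, 0.003), (364, 152, 0.003), (365, 100, 0.003), (366, 89, 0.003), (367, 76, 0.005), (368, 71, 0.009), (369, 69, 0.015), (370, 67, 0.023), (371, 74, 0.028), (372, 119, 0.034), (373, 161, 0.034), (374, 171, 0.034), (375, 169, 0.032), (376, 170, 0.033), (377, 171, -0.002), (378, 174, 0.0), (379, 175, -0.002), (380, 175, -0.0), (381, 176, -0.002)]
```

View pics/w3c.png

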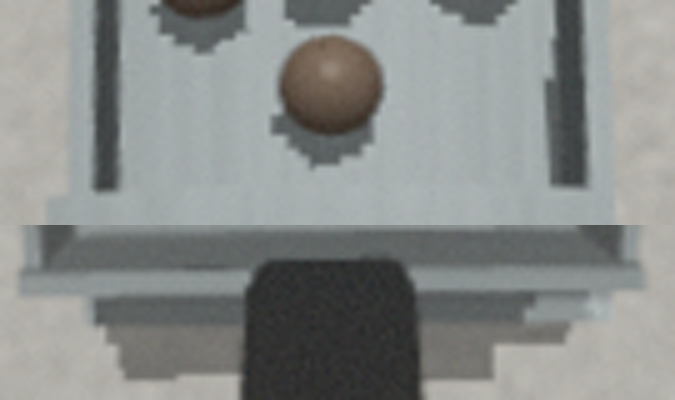

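```bash
python3 - <<'E'
from h import *
d=dict(np.load("w3.npz"));o=d;W=d["W"];Rt=R.from_quat(o["tool_rot"])
def tool(u,v,z): return (Rt.inv().apply(wray(d,o,(u,v),z)-o["eef_pos"])[0]*1000).round(1)
for v,l,r in [(5,273.4,371.2),(15,273.4,371.6),(25,273.5,372.0),(33,273.2,372.3)]: print("wall",tool(l,v,.034),tool(r,v,.034),(tool(l,v,.034)+tool(r,v,.034))/2)
print("back",tool(274,181,.034),tool(376,181,.034))
# pan edges: heights from cloud
for v in (45,60,75): 
    row=W[v,:,2]; us=[u for u in range(240,400) if row[u]>.05]; print(v,us[0],us[-1],np.nanmedian(row[us]), tool(us[0]-.5,v,.083),tool(us[-1]+.5,v,.083))
m=(W[...,2]>.02)&(W[...,2]<.045);ys,xs=np.nonzero(m[175:200,255:390]);print(ys.min()+175,ys.max()+175,xs.min()+255,xs.max()+255)
E
```

```text
wall [161.9 -36.5 105.3] [161.8  39.  105.1] [161.85   1.25 105.2 ]
wall [153.2 -36.3 105.3] [153.1  39.1 105.1] [153.15   1.4  105.2 ]
wall [144.6 -36.1 105.3] [144.6  39.3 105. ] [144.6    1.6  105.15]
wall [137.9 -36.3 105.2] [138.   39.4 105. ] [137.95   1.55 105.1 ]
back [ 20.6 -37.2 105.2] [ 20.7  44.  104.9]
45 264 375 0.08237053340423262 [117.4 -34.6  56.2] [117.1  33.4  56. ]
60 264 375 0.08230329684028723 [107.7 -34.5  56.2] [107.5  33.4  56. ]
75 264 375 0.08244723263373865 [ 98.2 -34.5  56.2] [98.  33.4 56. ]
175 179 271 377
```

Request:
send_rows --increments '[[[0,0.055,0,0,0,-0.04],[0,0,0.4,0,0,0],[0,0,0.4,0,0,0],[0,0,0.3,0,0,0],[0,0,0.2,0,0,0],[0,0,0.1,0,0,0],[0,0,0,0,0,0]]]'

```text
clock: 5.85
eef_pos: [0.6397, -0.2072, 0.0703]
tool_rot: [0.717, 0.697, -0.0, -0.0]
ft_force: [-0.6, 0.4, -1.5]
grip_width: 0.0149
```

```bash
python3 - <<'E'
from h import *
state()
c,o=snap("wrist","w4")
np.savez("w4.npz",W=wcloud(c,o),**c,**{k:o[k] for k in("eef_pos","tool_rot")})
cv2.imwrite("pics/w4c.png",cv2.resize(c["color"][0:190,200:440,::-1],None,fx=3,fy=3,interpolation=cv2.INTER_CUBIC))
E
```

```text
t 5.85 p [ 0.6397 -0.2072  0.0703] psi -1.60 z [-1.e-04  0.e+00 -1.e+00] F [-0.6  0.4 -1.5] T [-0.06  0.01  0.03] w 0.0149 q [-0.313  0.687  0.26   1.144  0.     1.285]
```

View pics/w4c.png

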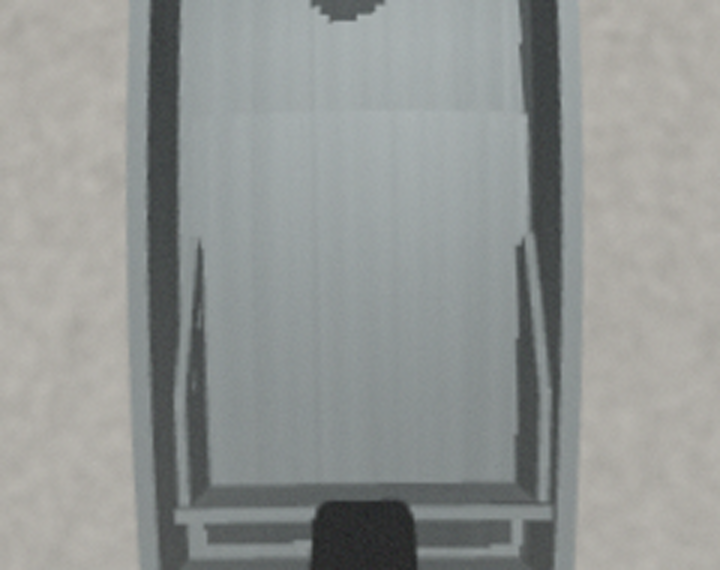

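```bash
python3 - <<'E'
from h import *
d=dict(np.load("w4.npz"));o=d;W=d["W"];Rt=R.from_quat(o["tool_rot"])
def tool(u,v,z): return (Rt.inv().apply(wray(d,o,(u,v),z)-o["eef_pos"])[0]*1000).round(1)
im=d["color"].astype(int)
for v in (10,30,60,100,140,165):
    Z=W[v,:,2]
    us=[u for u in range(235,405) if .030<Z[u]<.04]; L=[u for u in us if u<290 ];Rr=[u for u in us if u>350]
    g=im[v].mean(1)
    print(v,"L",min(L),max(L),"R",min(Rr),max(Rr),"outer mid",(tool(min(L)-.5,v,.034)+tool(max(Rr)+.5,v,.034))/2, "w",tool(max(Rr)+.5,v,.034)[1]-tool(min(L)-.5,v,.034)[1])
for v in (171,172): print([ (u,round(float(W[v,u,2]),3)) for u in list(range(255,265))+list(range(380,390))])
for l,r,v,z in [(200+180/3,200+527/3,115/3,.0148),(200+175/3,200+552/3,172,.0423)]: print((tool(l,v,z)+tool(r,v,z))/2,tool(r,v,z)-tool(l,v,z))
E
```

```text
10 L 243 250 R 385 393 outer mid [134.75  -1.25  36.3 ] w 83.7
30 L 242 249 R 386 393 outer mid [122.55  -1.55  36.3 ] w 83.69999999999999
60 L 242 249 R 387 393 outer mid [104.85  -1.55  36.3 ] w 83.30000000000001
100 L 243 250 R 386 394 outer mid [82.2 -1.  36.3] w 83.6
140 L 244 264 R 377 392 outer mid [59.75 -1.3  36.3 ] w 83.0
165 L 245 265 R 352 392 outer mid [45.55 -1.05 36.3 ] w 83.69999999999999
[(255, 0.024), (256, 0.021), (257, 0.017), (258, 0.041), (259, 0.041), (260, 0.041), (261, 0.041), (262, 0.042), (263, 0.041), (264, 0.041), (380, 0.041), (381, 0.041), (382, 0.041), (383, 0.041), (384, 0.029), (385, 0.032), (386, 0.033), (387, 0.034), (388, 0.034), (389, 0.033)]
[(255, 0.025), (256, 0.021), (257, 0.017), (258, 0.042), (259, 0.041), (260, 0.041), (261, 0.041), (262, 0.042), (263, 0.041), (264, 0.042), (380, 0.041), (381, 0.041), (382, 0.041), (383, 0.042), (384, 0.028), (385, 0.032), (386, 0.032), (387, 0.032), (388, 0.033), (389, 0.033)]
[121.55  -1.55  55.5 ] [-0.3 70.1  0. ]
[43.   0.6 28. ] [ 0.  67.6  0. ]
```

Request:
send_rows --increments '[[[0,-0.01,0.06,0,0,-0.03],[0,0,0.06,0,0,0],[0,0,0.02,0,0,0],[0,0,0,0,0,0]]]'

```text
clock: 6.4
eef_pos: [0.6391, -0.2072, 0.0632]
tool_rot: [0.715, 0.699, -0.0, -0.0]
ft_force: [0.2, 0.7, -0.6]
grip_width: 0.015
```

Request:
send_rows --increments '[[[0,0,0.02,0,0,0],[0,0,0,0,0,0]]]'

```text
clock: 6.65
eef_pos: [0.6392, -0.2072, 0.0623]
tool_rot: [0.715, 0.699, -0.0, -0.0]
ft_force: [-0.3, 0.5, -1.6]
grip_width: 0.0154
```

Request:
send_rows --increments '[[[0,0,0.015,0,0,0],[0,0,0,0,0,0]]]'

```text
clock: 6.9
eef_pos: [0.6393, -0.2073, 0.0619]
tool_rot: [0.715, 0.699, 0.0, 0.0]
ft_force: [-0.2, -0.1, 0.3]
grip_width: 0.0153
```

Request:
send_rows --increments '[[[0,0,0.015,0,0,0],[0,0,0,0,0,0]]]'

```text
clock: 7.15
eef_pos: [0.6394, -0.2075, 0.0617]
tool_rot: [0.715, 0.699, 0.0, 0.0]
ft_force: [-1.4, -0.7, 5.2]
grip_width: 0.0149
```

Request:
send_rows --increments '[[[0.15,0,0,0,0,0],[0.15,0,0,0,0,0],[0.15,0,0,0,0,0],[0.15,0,0,0,0,0],[0.15,0,0,0,0,0],[0.15,0,0,0,0,0],[0.15,0,0,0,0,0],[0.15,0,0,0,0,0]]]'

```text
clock: 8.15
eef_pos: [0.6417, -0.1477, 0.0619]
tool_rot: [0.715, 0.699, 0.0, 0.002]
ft_force: [-0.6, -4.6, 6.2]
grip_width: 0.0151
```

```bash
python3 - <<'E'
from h import *
state()
c,o=snap("wrist","w5")
np.savez("w5.npz",W=wcloud(c,o),**c,**{k:o[k] for k in("eef_pos","tool_rot")})
cv2.imwrite("pics/w5c.png",cv2.resize(c["color"][0:190,200:440,::-1],None,fx=3,fy=3,interpolation=cv2.INTER_CUBIC))
E
```

```text
t 8.15 p [ 0.6417 -0.1477  0.0619] psi -1.32 z [ 0.0027 -0.0021 -1.    ] F [-0.6 -4.6  6.2] T [-0.66  0.23  0.03] w 0.0151 q [-2.260e-01  6.650e-01  1.960e-01  1.098e+00 -1.000e-03  1.368e+00]
```

View pics/w5c.png

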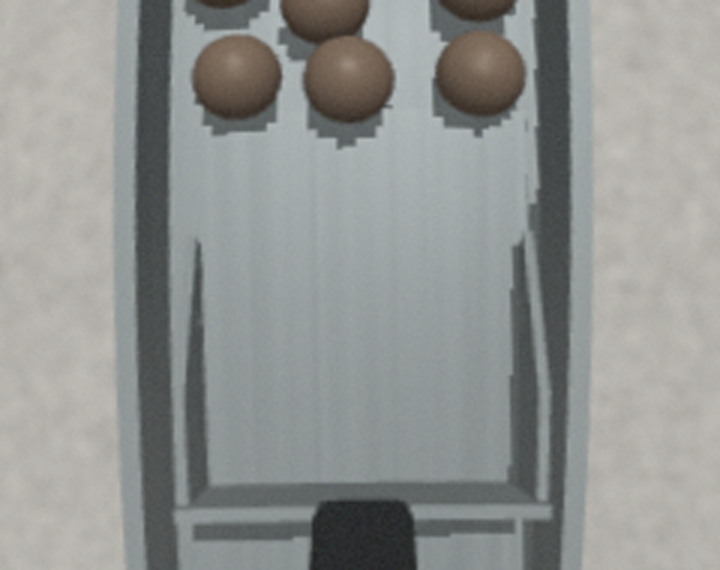

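Request:
send_rows --increments '[[[0.12,0,0,0,0,0],[0.12,0,0,0,0,0],[0.12,0,0,0,0,0],[0.12,0,0,0,0,0],[0.12,0,0,0,0,0],[0.1,0,0,0,0,0],[0,0,0,0,0,0]]]'

```text
clock: 9.07
eef_pos: [0.6425, -0.1122, 0.0619]
tool_rot: [0.715, 0.699, 0.001, 0.001]
ft_force: [0.5, -2.2, 5.6]
grip_width: 0.0151
```

```bash
python3 - <<'E'
from h import *
state()
c,o=snap("wrist","w6")
np.savez("w6.npz",W=wcloud(c,o),**c,**{k:o[k] for k in("eef_pos","tool_rot")})
cv2.imwrite("pics/w6c.png",cv2.resize(c["color"][0:190,200:440,::-1],None,fx=3,fy=3,interpolation=cv2.INTER_CUBIC))
E
```

```text
t 9.07 p [ 0.6425 -0.1122  0.0619] psi -1.28 z [ 0.0028 -0.0011 -1.    ] F [ 0.5 -2.2  5.6] T [-0.46  0.08  0.04] w 0.0151 q [-1.730e-01  6.540e-01  1.750e-01  1.089e+00 -1.000e-03  1.421e+00]
```

View pics/w6c.png

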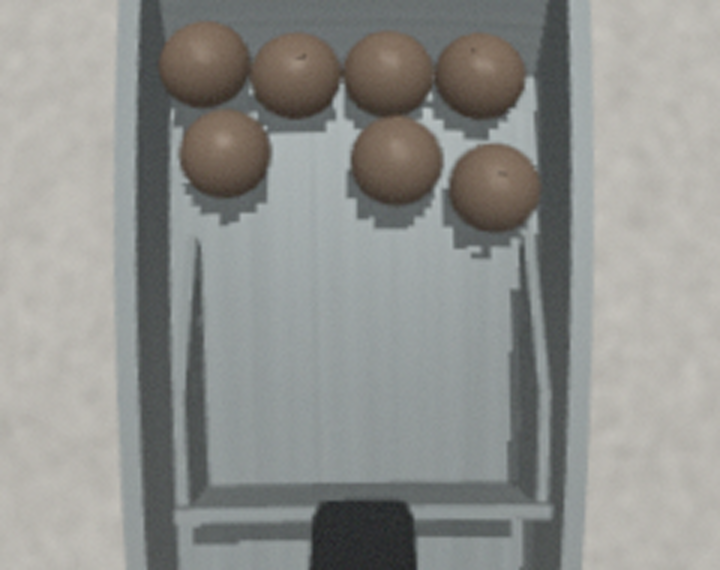

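Request:
send_rows --increments '[[[0.08,0,0,0,0,0],[0.06,0,0,0,0,0],[0,0,0,0,0,0]]]'

```text
clock: 9.5
eef_pos: [0.6426, -0.1056, 0.0619]
tool_rot: [0.715, 0.699, 0.0, 0.002]
ft_force: [-0.4, -2.6, 6.2]
grip_width: 0.0144
```

```bash
python3 - <<'E'
from h import *
state()
c,o=snap("wrist","w7");W=wcloud(c,o)
cv2.imwrite("pics/w7c.png",cv2.resize(c["color"][0:190,200:440,::-1],None,fx=3,fy=3,interpolation=cv2.INTER_CUBIC))
# ramp profile
for v in range(0,40,3):
    print(v,W[v,255:262].round(4)[3], np.nanmedian(W[v,310:325],0).round(4))
E
```

```text
t 9.50 p [ 0.6426 -0.1056  0.0619] psi -1.30 z [ 0.0028 -0.0016 -1.    ] F [-0.4 -2.6  6.2] T [-0.53  0.09 -0.  ] w 0.0144 q [-1.620e-01  6.520e-01  1.710e-01  1.087e+00 -1.000e-03  1.431e+00]
0 [0.6106 0.0375 0.0204] [0.6442 0.0354 0.0195]
3 [0.6103 0.0361 0.019 ] [0.6441 0.0339 0.0181]
6 [0.61   0.0346 0.0175] [0.6441 0.0326 0.0166]
9 [0.6101 0.0326 0.0178] [0.644  0.031  0.0154]
12 [0.6096 0.0315 0.0152] [0.644  0.0295 0.014 ]
15 [0.6089 0.0307 0.0119] [0.6439 0.0281 0.012 ]
18 [0.6092 0.0283 0.0131] [0.6442 0.0263 0.0117]
21 [0.611  0.0233 0.0226] [0.6438 0.0249 0.0104]
24 [0.611  0.0215 0.0225] [0.6438 0.0207 0.0178]
27 [0.6109 0.0198 0.0222] [0.6438 0.0185 0.0194]
30 [0.611  0.0177 0.0228] [0.6438 0.0164 0.0205]
33 [0.6111 0.0159 0.0231] [0.6437 0.0148 0.0192]
36 [0.6107 0.0145 0.0213] [0.6437 0.0134 0.0179]
39 [0.6104 0.013  0.02  ] [0.6436 0.0119 0.0166]
```

View pics/w7c.png

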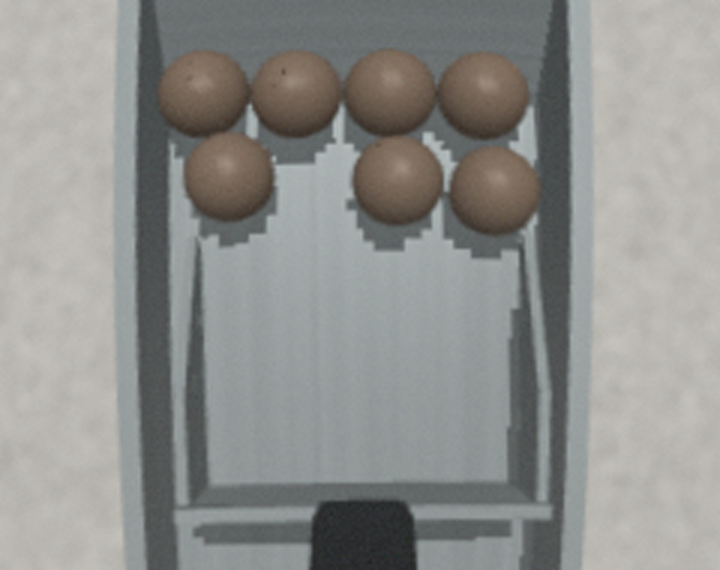

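```bash
cat > path.py <<'E'
from h import *
def tcp(lip,th,ox=122.,oz=57.7):
    t=np.radians(th);return np.array([lip[0]-ox*np.cos(t)-oz*np.sin(t), lip[1]-ox*np.sin(t)+oz*np.cos(t)])
def rows(wps,ks):
    # wps: (lip f,lip u,theta) mm,mm,deg in vertical plane; returns rows (dx,0,dz,0,ay,0)
    pc=tcp(wps[0][:2],wps[0][2]);th=wps[0][2];out=[]
    for a,b,k in zip(wps[:-1],wps[1:],ks):
        for i in range(k):
            w=np.array(a)+(np.array(b)-np.array(a))*(i+1)/k
            d=tcp(w[:2],w[2])-pc;t=np.radians(th)
            # tool x = (cos,sin), tool z(down)= (sin t,-cos t)
            dx=round((d[0]*np.cos(t)+d[1]*np.sin(t))/50,2);dz=round((d[0]*np.sin(t)-d[1]*np.cos(t))/50,2);da=round((w[2]-th)/10,2)
            pc=pc+50*(dx*np.array([np.cos(t),np.sin(t)])+dz*np.array([np.sin(t),-np.cos(t)]));th+=da*10
            out.append([dx,0,dz,0,da,0])
    for i in range(0,len(out),8): print("[["+",".join(str([float(v) if v else 0 for v in r]).replace(' ','') for r in out[i:i+8])+"]]")
    print("end",pc,th)
E
python3 - <<'E'
from path import *
rows([(16.5,4,0),(20.5,5.5,2),(27,12,6),(34,19,11),(41,26,16),(43,34,20),(43,45,24),(43,60,26),(35,90,26)],[2,2,2,2,2,2,2,3])
E
```

```text
[[[0.02,0,0.03,0,0.1,0],[0.02,0,0.03,0,0.1,0],[0.03,0,0.02,0,0.2,0],[0.03,0,0.02,0,0.2,0],[0.03,0,0.05,0,0.25,0],[0.03,0,0.05,0,0.25,0],[0.03,0,0.05,0,0.25,0],[0.04,0,0.06,0,0.25,0]]]
[[[0,0,0.01,0,0.2,0],[0.01,0,0.02,0,0.2,0],[0,0,-0.02,0,0.2,0],[0,0,-0.02,0,0.2,0],[0.04,0,-0.09,0,0.1,0],[0.04,0,-0.09,0,0.1,0],[0.04,0,-0.21,0,0,0],[0.04,0,-0.2,0,0,0]]]
[[[0.04,0,-0.2,0,0,0]]]
end [-100.03740398   88.16049117] 26.0
```

Request:
send_rows --increments '[[[0.02,0,0.03,0,0.1,0],[0.02,0,0.03,0,0.1,0],[0.03,0,0.02,0,0.2,0],[0.03,0,0.02,0,0.2,0],[0.03,0,0.05,0,0.25,0],[0.03,0,0.05,0,0.25,0]]]'

```text
clock: 10.3
eef_pos: [0.6431, -0.0974, 0.0528]
tool_rot: [0.712, 0.696, 0.07, -0.065]
ft_force: [-1.2, -4.4, 5.9]
grip_width: 0.0147
```

```bash
python3 - <<'E'
from h import *
state()
c,o=snap("wrist","w8")
cv2.imwrite("pics/w8c.png",cv2.resize(c["color"][0:190,200:440,::-1],None,fx=3,fy=3,interpolation=cv2.INTER_CUBIC))
E
```

```text
t 10.30 p [ 0.6431 -0.0974  0.0528] psi -1.33 z [ 0.008   0.1899 -0.9818] F [-1.2 -4.4  5.9] T [-0.79  0.15  0.04] w 0.0147 q [-0.235  0.689  0.199  1.118  0.188  1.355]
```

View pics/w8c.png

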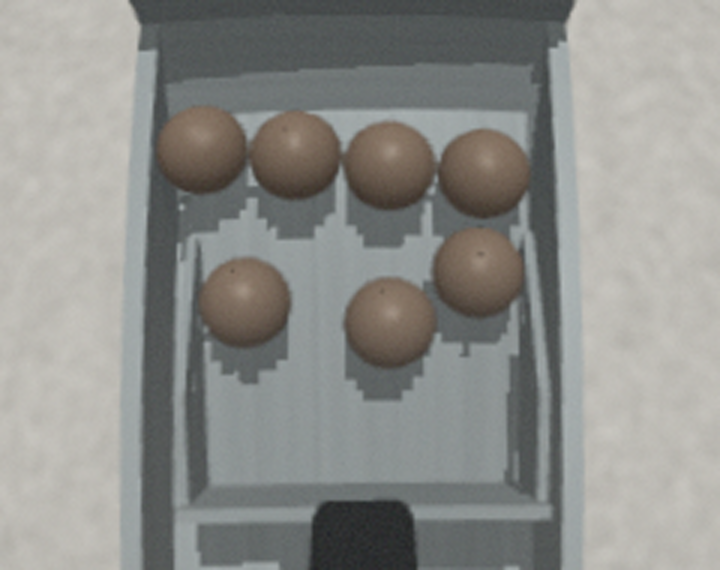

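Tilted 11 degrees: all 7 balls are on the pan, the front four (crop row ~160) behind the lip (row ~108). Continue the climb.

Request:
send_rows --increments '[[[0.03,0,0.05,0,0.25,0],[0.04,0,0.06,0,0.25,0],[0,0,0.01,0,0.2,0],[0.01,0,0.02,0,0.2,0],[0,0,-0.02,0,0.2,0],[0,0,-0.02,0,0.2,0],[0,0,0,0,0,0]]]'

```text
clock: 11.22
eef_pos: [0.6415, -0.0923, 0.0466]
tool_rot: [0.7, 0.683, 0.149, -0.146]
ft_force: [0.2, -0.5, -2.0]
grip_width: 0.0148
```

```bash
python3 - <<'E'
from h import *
state()
c,o=snap("wrist","w9")
cv2.imwrite("pics/w9c.png",cv2.resize(c["color"][0:190,200:440,::-1],None,fx=3,fy=3,interpolation=cv2.INTER_CUBIC))
E
```

```text
t 11.22 p [ 0.6415 -0.0923  0.0466] psi -1.36 z [ 0.0085  0.4073 -0.9133] F [ 0.2 -0.5 -2. ] T [-0.69 -0.   -0.02] w 0.0148 q [-0.321  0.76   0.258  1.2    0.4    1.247]
```

View pics/w9c.png

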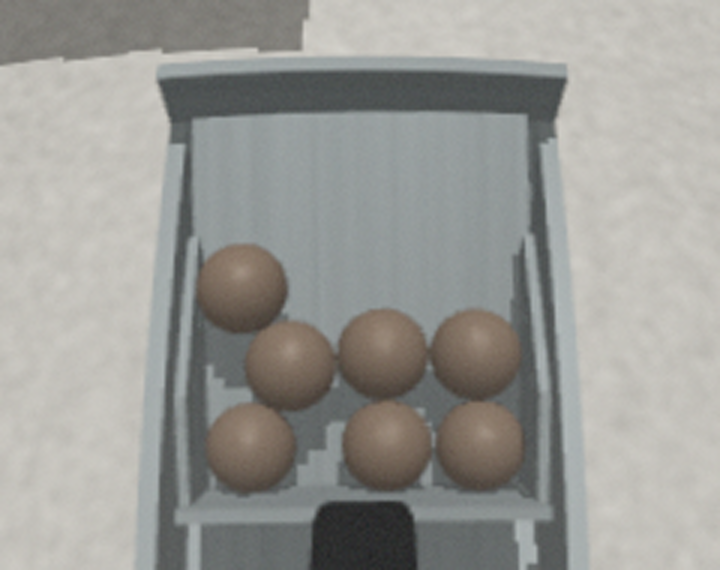

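```bash
python3 - <<'E'
from path import *
o=get_obs();p0=o["eef_pos"]
p,r=plan(p0+[0,0,.13],R.from_quat(o["tool_rot"]),n=4)
t=tcp((190.,170.),20.)/1000;print(t)
plan([.532,t[0],t[1]],down(-1.3,20),p0=p,R0=r,n=8)
# bowl check from top picture
c=dict(np.load("top0.npz"));W=cloud(c)
m=(np.hypot(W[...,0]-.534,W[...,1]-.236)<.075)&(W[...,2]<.06)
mm=(np.hypot(W[...,0]-.534,W[...,1]-.236)<.075)&(W[...,2]>.086)&(W[...,2]<.1)
ys,xs=np.nonzero(~mm[185:240,160:235]);
g=c["color"][175:245,165:235,::-1];cv2.imwrite("pics/bowl.png",cv2.resize(g,None,fx=8,fy=8,interpolation=cv2.INTER_CUBIC))
E
```

```text
4 rows; end [ 0.6418 -0.0918  0.1767]
[[[0.26,0.0,-0.59,0.0,0.0,0.0],[0.27,0.0,-0.6,0.0,0.0,0.0],[0.26,0.0,-0.59,0.0,0.0,0.0],[0.27,0.0,-0.59,0.0,0.0,0.0]]]
[0.05562294 0.18249381]
8 rows; end [0.5322 0.0554 0.1825]
[[[0.34,-0.28,0.13,0.0,-0.05,0.0],[0.33,-0.29,0.14,0.0,-0.05,0.0],[0.34,-0.28,0.12,0.0,-0.05,0.0],[0.34,-0.28,0.13,0.0,-0.05,0.0],[0.34,-0.28,0.12,0.0,-0.05,0.0],[0.35,-0.29,0.12,0.0,-0.05,0.0],[0.34,-0.28,0.12,0.0,-0.05,0.0],[0.34,-0.28,0.11,0.0,-0.05,0.0]]]
```

View pics/bowl.png

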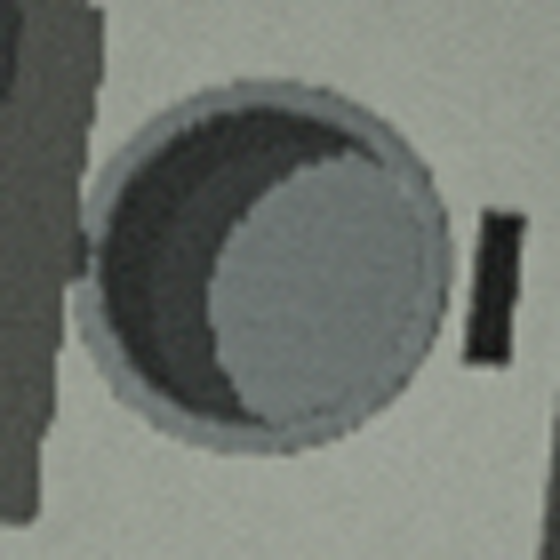

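```bash
python3 - <<'E'
from h import *
c=dict(np.load("top0.npz"));print(ray(c,[(197.5,207.7),(174.5,207.7),(221,207.7)],.092))
E
```

```text
[[0.5352878  0.23458318 0.092     ]
 [0.53379855 0.29335793 0.092     ]
 [0.53681031 0.17449574 0.092     ]]
```

Request:
send_rows --increments '[[[0.15,0,-0.3,0,0,0],[0.27,0,-0.6,0,0,0],[0.26,0,-0.6,0,0,0],[0.27,0,-0.6,0,0,0],[0.12,0,-0.3,0,0,0]]]'

```text
clock: 11.9
eef_pos: [0.643, -0.0915, 0.1828]
tool_rot: [0.699, 0.684, 0.15, -0.143]
ft_force: [1.1, -0.8, -2.1]
grip_width: 0.015
```

Request:
send_rows --increments '[[[0.34,-0.28,0.13,0,-0.05,0],[0.33,-0.29,0.14,0,-0.05,0],[0.34,-0.28,0.12,0,-0.05,0],[0.34,-0.28,0.13,0,-0.05,0],[0.34,-0.28,0.12,0,-0.05,0],[0.35,-0.29,0.12,0,-0.05,0],[0.34,-0.28,0.12,0,-0.05,0],[0.34,-0.28,0.11,0,-0.05,0]]]'

```text
clock: 12.9
eef_pos: [0.5312, 0.0563, 0.1846]
tool_rot: [0.704, 0.688, 0.124, -0.121]
ft_force: [0.0, 0.0, -1.2]
grip_width: 0.0149
```

Request:
send_rows --increments '[[[0,0,0,0,0,0],[0,0,0,0,0,0]]]'

```text
clock: 13.15
eef_pos: [0.5324, 0.0554, 0.1847]
tool_rot: [0.704, 0.689, 0.124, -0.121]
ft_force: [0.5, -0.2, -2.0]
grip_width: 0.0151
```

```bash
python3 - <<'E'
from h import *
state()
c,o=snap("wrist","w10");W=wcloud(c,o)
np.savez("w10.npz",W=W,**c)
c,_=snap("side","s10")
E
```

```text
t 13.15 p [0.5324 0.0554 0.1847] psi -1.29 z [ 0.0083  0.3416 -0.9398] F [ 0.5 -0.2 -2. ] T [-0.64 -0.02  0.03] w 0.0151 q [-0.086  0.349 -0.038  1.206  0.348  1.503]
```

View pics/w10.png

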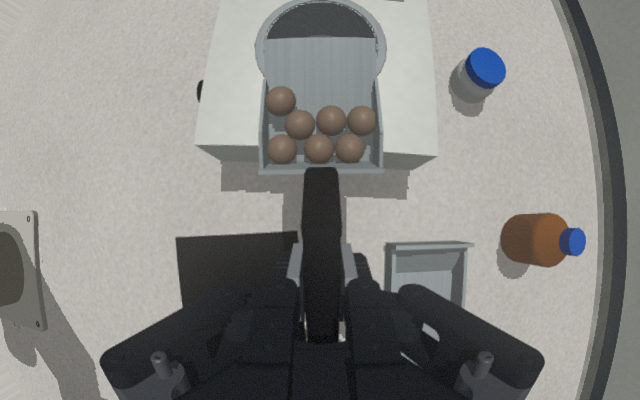

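```bash
python3 - <<'E'
from path import *
rows([(190,172,20),(205,135,2),(211,116,-10),(213,104,-22),(214,97,-36)],[4,3,4,4])
E
```

```text
[[[0.11,0,0.01,0,-0.45,0],[0.12,0,0.01,0,-0.45,0],[0.13,0,0.01,0,-0.45,0],[0.15,0,0,0,-0.45,0],[0.13,0,-0.03,0,-0.4,0],[0.13,0,-0.05,0,-0.4,0],[0.14,0,-0.04,0,-0.4,0],[0.08,0,-0.07,0,-0.3,0]]]
[[[0.09,0,-0.07,0,-0.3,0],[0.09,0,-0.07,0,-0.3,0],[0.09,0,-0.07,0,-0.3,0],[0.09,0,-0.12,0,-0.35,0],[0.1,0,-0.12,0,-0.35,0],[0.09,0,-0.12,0,-0.35,0],[0.1,0,-0.12,0,-0.35,0]]]
end [149.20820525 215.5788744 ] -36.0
```

Request:
send_rows --increments '[[[0.11,0,0.01,0,-0.45,0],[0.12,0,0.01,0,-0.45,0],[0.13,0,0.01,0,-0.45,0],[0.15,0,0,0,-0.45,0],[0.13,0,-0.03,0,-0.4,0],[0.13,0,-0.05,0,-0.4,0],[0.14,0,-0.04,0,-0.4,0],[0.08,0,-0.07,0,-0.3,0]]]'

```text
clock: 14.25
eef_pos: [0.5336, 0.1058, 0.1962]
tool_rot: [0.711, 0.694, -0.082, 0.079]
ft_force: [-0.1, -1.2, -2.4]
grip_width: 0.0147
```

Request:
send_rows --increments '[[[0.09,0,-0.07,0,-0.3,0],[0.09,0,-0.07,0,-0.3,0],[0.09,0,-0.07,0,-0.3,0],[0.09,0,-0.12,0,-0.35,0],[0.1,0,-0.12,0,-0.35,0],[0.09,0,-0.12,0,-0.35,0],[0.1,0,-0.12,0,-0.35,0],[0,0,0,0,0,0]]]'

```text
clock: 15.25
eef_pos: [0.5345, 0.1502, 0.2139]
tool_rot: [0.68, 0.665, -0.221, 0.215]
ft_force: [-0.1, 0.5, -1.8]
grip_width: 0.015
```

```bash
python3 - <<'E'
from h import *
state()
c,o=snap("wrist","w11")
E
```

```text
t 15.25 p [0.5345 0.1502 0.2139] psi -1.26 z [-0.0147 -0.5869 -0.8095] F [-0.1  0.5 -1.8] T [ 0.73 -0.06 -0.05] w 0.0150 q [ 0.541  0.618  0.351  1.675 -0.519  2.232]
```

View pics/w11.png

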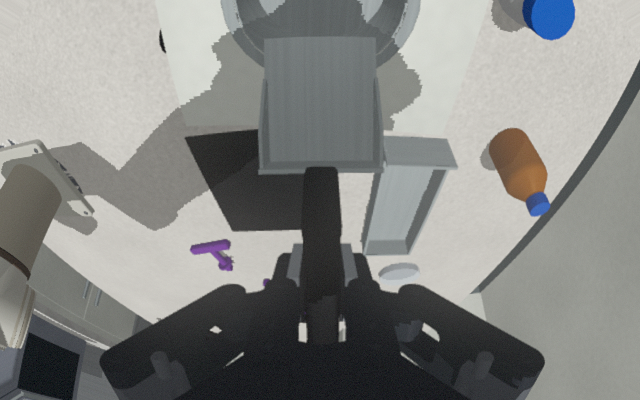

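```bash
python3 - <<'E'
from h import *
p,r=plan([.534,.12,.25],down(-1.3,-20),n=3)
plan([.532,.0,.25],down(-1.3,0),p0=p,R0=r,n=4)
E
```

```text
3 rows; end [0.5339 0.1199 0.2501]
[[[-0.3,0.0,-0.08,0.0,0.53,0.0],[-0.29,0.0,-0.1,0.0,0.53,0.0],[-0.28,0.0,-0.13,0.0,0.53,0.0]]]
4 rows; end [ 5.322e-01 -1.000e-04  2.500e-01]
[[[-0.56,0.0,0.21,0.0,0.5,0.0],[-0.58,0.01,0.15,0.0,0.5,0.0],[-0.59,0.0,0.11,0.0,0.5,0.0],[-0.6,0.01,0.05,0.0,0.5,0.0]]]
```

Request:
send_rows --increments '[[[-0.3,0,-0.08,0,0.53,0],[-0.29,0,-0.1,0,0.53,0],[-0.28,0,-0.13,0,0.53,0],[-0.56,0,0.21,0,0.5,0],[-0.58,0.01,0.15,0,0.5,0],[-0.59,0,0.11,0,0.5,0],[-0.6,0.01,0.05,0,0.5,0],[0,0,0,0,0,0]]]'

```text
clock: 16.3
eef_pos: [0.5315, -0.005, 0.2522]
tool_rot: [0.718, 0.696, 0.0, 0.001]
ft_force: [0.3, 0.2, -1.7]
grip_width: 0.0149
```

```bash
python3 - <<'E'
from h import *
state()
c,o=snap("wrist","w12")
c,o=snap("top","t12")
cv2.imwrite("pics/t12c.png",cv2.resize(c["color"][100:320,100:500,::-1],None,fx=2,fy=2,interpolation=cv2.INTER_CUBIC))
c,o=snap("side","s12")
cv2.imwrite("pics/s12c.png",cv2.resize(c["color"][140:320,170:460,::-1],None,fx=2.7,fy=2.7,interpolation=cv2.INTER_CUBIC))
E
```

```text
t 16.30 p [ 0.5315 -0.005   0.2522] psi -1.74 z [ 0.0022 -0.0019 -1.    ] F [ 0.3  0.2 -1.7] T [-0.06 -0.01  0.07] w 0.0149 q [-0.008  0.297  0.114  1.386 -0.002  1.593]
```

View pics/t12c.png

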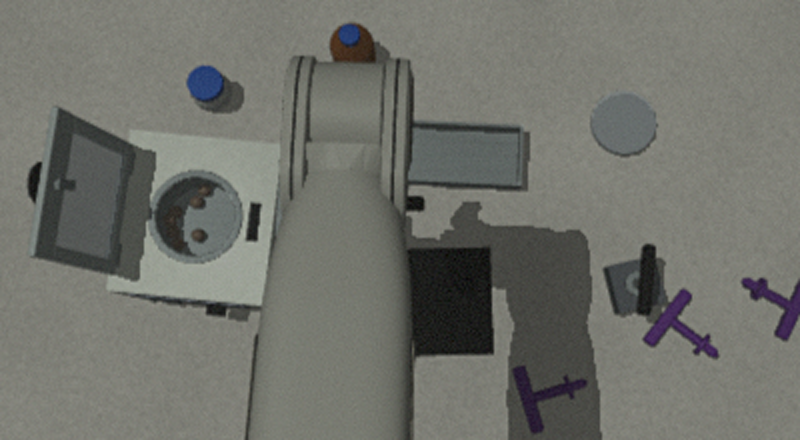

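View pics/s12c.png

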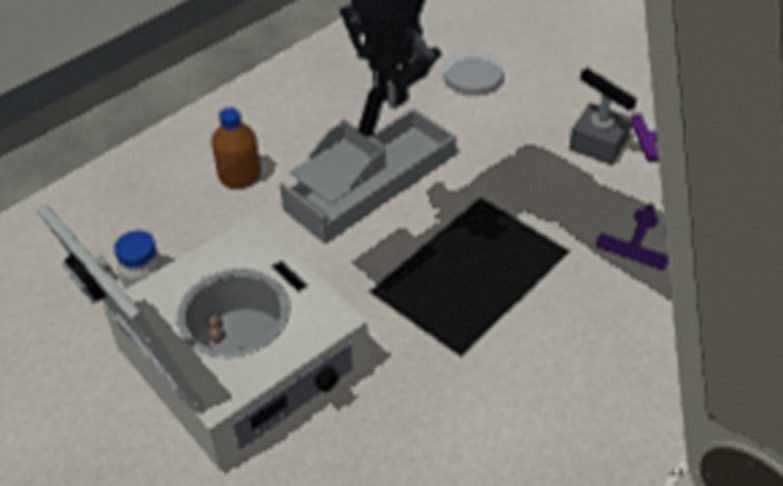

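View pics/w12.png

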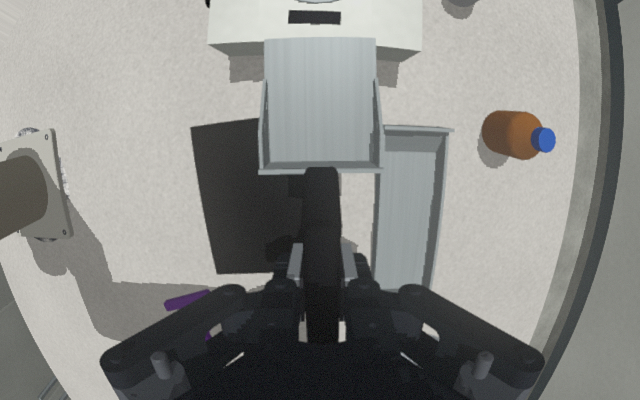

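```bash
python3 - <<'E'
from h import *
p,r=plan([.442,-.117,.10],down(0),n=6)
plan([.442,-.117,.0625],down(0),p0=p,R0=r,n=3)
E
```

```text
6 rows; end [ 0.4421 -0.1168  0.1002]
[[[-0.39,-0.29,0.51,0.0,0.0,-0.02],[-0.4,-0.29,0.5,0.0,0.0,-0.02],[-0.39,-0.3,0.51,0.0,0.0,-0.02],[-0.39,-0.29,0.5,0.0,0.0,-0.02],[-0.39,-0.3,0.51,0.0,0.0,-0.02],[-0.38,-0.29,0.5,0.0,0.0,-0.02]]]
3 rows; end [ 0.4422 -0.1169  0.0627]
[[[0.0,0.0,0.25,0.0,0.0,-0.01],[0.0,0.0,0.25,0.0,0.0,-0.01],[0.0,0.0,0.25,0.0,0.0,-0.01]]]
```

Request:
send_rows --increments '[[[-0.39,-0.29,0.51,0,0,-0.03],[-0.4,-0.29,0.5,0,0,-0.03],[-0.39,-0.3,0.51,0,0,-0.03],[-0.39,-0.29,0.5,0,0,-0.03],[-0.39,-0.3,0.51,0,0,-0.03],[-0.38,-0.29,0.5,0,0,-0.02],[0,0,0,0,0,0]]]'

```text
clock: 17.32
eef_pos: [0.4404, -0.116, 0.0981]
tool_rot: [0.705, 0.71, -0.002, -0.002]
ft_force: [0.8, 0.9, -1.7]
grip_width: 0.0147
```

Request:
send_rows --increments '[[[0,0,0.25,0,0,0],[0,0,0.25,0,0,0],[0,0,0.2,0,0,0],[0,0,0.05,0,0,0],[0,0,0.03,0,0,0],[0,0,0,0,0,0]]]'

```text
clock: 18.08
eef_pos: [0.443, -0.1169, 0.0611]
tool_rot: [0.705, 0.71, -0.0, 0.001]
ft_force: [-0.3, 0.2, -1.6]
grip_width: 0.015
```

```bash
python3 - <<'E'
from h import *
state()
E
```

```text
t 18.07 p [ 0.443  -0.1169  0.0611] psi 0.40 z [ 5.0e-04 -1.7e-03 -1.0e+00] F [-0.3  0.2 -1.6] T [ 0.01  0.05 -0.02] w 0.0150 q [-2.570e-01  3.240e-01 -3.910e-01  8.560e-01 -1.000e-03  1.307e+00]
```

Nearly down; ease to contact, release, rise.

Request:
send_rows --increments '[[[0,0,0.02,0,0,0],[0,0,0,0,0,0]]]'

```text
clock: 18.32
eef_pos: [0.4432, -0.1172, 0.0608]
tool_rot: [0.705, 0.709, -0.0, 0.001]
ft_force: [-2.0, -0.8, 4.6]
grip_width: 0.0148
```

Request:
send_rows --increments '[[[0,0,0,0,0,0],[0,0,0,0,0,0],[0,0,0,0,0,0],[0,0,0,0,0,0]]]' --grip 0

```text
clock: 18.82
eef_pos: [0.4427, -0.1169, 0.0598]
tool_rot: [0.705, 0.71, -0.001, 0.001]
ft_force: [1.0, 0.3, 0.4]
grip_width: 0.0849
```

Request:
send_rows --increments '[[[0,0,-0.4,0,0,0],[0,0,-0.8,0,0,0],[0,0,-0.9,0,0,0],[0,0,-0.9,0,0,0],[0,0,-0.9,0,0,0],[0,0,-0.1,0,0,0],[0,0,0,0,0,0]]]'

```text
clock: 19.7
eef_pos: [0.4426, -0.1165, 0.2596]
tool_rot: [0.705, 0.71, -0.001, 0.001]
ft_force: [-0.0, 0.2, -0.4]
grip_width: 0.0859
```

```bash
python3 - <<'E'
from h import *
state()
c,o=snap("wrist","w13");W=wcloud(c,o);np.savez("w13.npz",W=W,**c,**{k:o[k] for k in("eef_pos","tool_rot")})
c,o=snap("top","t13");np.savez("t13.npz",**c)
cv2.imwrite("pics/t13c.png",cv2.resize(c["color"][100:320,100:500,::-1],None,fx=2,fy=2,interpolation=cv2.INTER_CUBIC))
E
```

```text
t 19.70 p [ 0.4426 -0.1165  0.2596] psi 0.40 z [-0.     -0.0017 -1.    ] F [-0.   0.2 -0.4] T [ 0.02  0.02 -0.03] w 0.0859 q [-0.256  0.148 -0.058  1.365 -0.002  1.307]
```

View pics/w13.png

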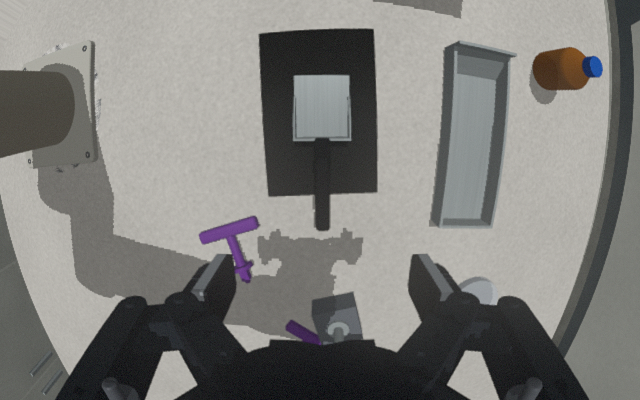

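View pics/t13c.png

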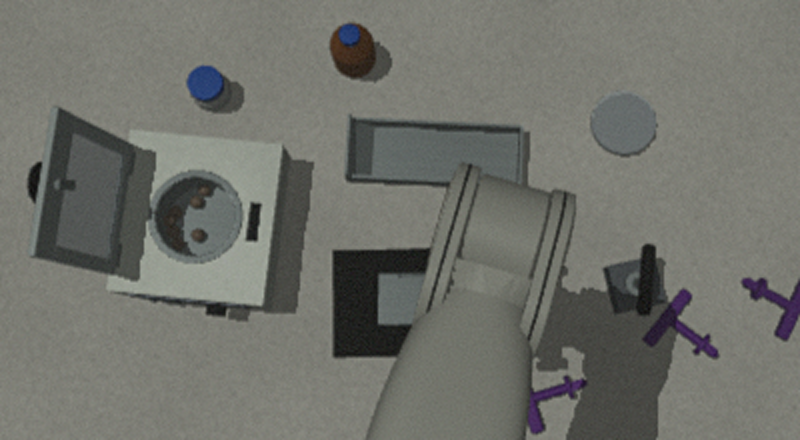

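```bash
python3 - <<'E'
from h import *
plan([.50,.19,.34],down(-4.2),n=8)
E
```

```text
8 rows; end [0.5002 0.1898 0.3398]
[[[0.76,0.15,-0.21,0.0,0.0,0.06],[0.77,0.14,-0.2,0.0,0.0,0.06],[0.77,0.14,-0.21,0.0,0.0,0.06],[0.77,0.12,-0.2,0.0,0.0,0.06],[0.77,0.12,-0.21,0.0,0.0,0.06],[0.77,0.11,-0.2,0.0,0.0,0.06],[0.77,0.1,-0.21,0.0,0.0,0.06],[0.77,0.1,-0.2,0.0,0.0,0.06]]]
```

Request:
send_rows --increments '[[[0.76,0.15,-0.21,0,0,0.06],[0.77,0.14,-0.2,0,0,0.06],[0.77,0.14,-0.21,0,0,0.06],[0.77,0.12,-0.2,0,0,0.06],[0.77,0.12,-0.21,0,0,0.06],[0.77,0.11,-0.2,0,0,0.06],[0.77,0.1,-0.21,0,0,0.06],[0.77,0.1,-0.2,0,0,0.06]]]' --grip 1

```text
clock: 20.8
eef_pos: [0.5005, 0.1907, 0.3396]
tool_rot: [0.734, 0.679, -0.002, -0.0]
ft_force: [0.2, 0.1, -0.7]
grip_width: 0.0
```

Request:
send_rows --increments '[[[0,0,0,0,0,0],[0,0,0,0,0,0]]]'

```text
clock: 21.05
eef_pos: [0.5003, 0.1891, 0.3397]
tool_rot: [0.734, 0.68, -0.002, 0.0]
ft_force: [0.4, -0.1, -0.4]
grip_width: 0.0002
```

```bash
python3 - <<'E'
from h import *
state()
c,o=snap("wrist","w14");W=wcloud(c,o);np.savez("w14.npz",W=W,**c,**{k:o[k] for k in("eef_pos","tool_rot")})
E
```

```text
t 21.05 p [0.5003 0.1891 0.3397] psi -4.38 z [-0.0031 -0.0034 -1.    ] F [ 0.4 -0.1 -0.4] T [-0.05  0.06 -0.02] w 0.0002 q [ 3.630e-01  3.000e-01  3.420e-01  1.617e+00 -2.000e-03  2.010e+00]
```

View pics/w14.png

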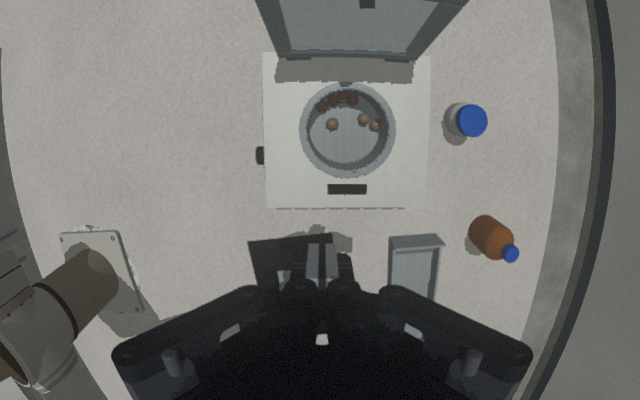

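```bash
python3 - <<'E'
from h import *
d=dict(np.load("w14.npz"));W=d["W"];o=d
g=cv2.convertScaleAbs(d["color"][75:185,290:405,::-1],alpha=1.5,beta=20)
cv2.imwrite("pics/w14c.png",cv2.resize(g,None,fx=5,fy=5,interpolation=cv2.INTER_CUBIC))
# lid cloud
for u,v in [(262,2),(285,50),(365,5),(440,30),(460,2),(300,30),(410,55),(280,55),(346,188),(268,205),(404,207),(266,58),(430,60)]: print(u,v,W[v,u].round(4))
# bowl ring outer centre
hs=(W[...,2]>.088)&(W[...,2]<.098)
g=cv2.cvtColor(d["color"],cv2.COLOR_RGB2GRAY);m=(g>170).astype(np.uint8);m[:75]=0;m[190:]=0
cs,h=cv2.findContours(m,cv2.RETR_CCOMP,1)
for k,hh in zip(cs,h[0]):
    if hh[3]>=0 and cv2.contourArea(k)>3000:
        p=wray(d,o,k[:,0],.09)[:,:2]*1000; print(cv2.minEnclosingCircle(p.astype(np.float32)),cv2.fitEllipse(p.astype(np.float32)))
E
```

```text
262 2 [0.4658 0.3601 0.2262]
285 50 [0.4703 0.3386 0.1181]
365 5 [0.546  0.3465 0.2358]
440 30 [0.6256 0.3401 0.1856]
460 2 [0.6222 0.3504 0.2438]
300 30 [0.4914 0.3479 0.1655]
410 55 [0.6137 0.3261 0.1145]
280 55 [0.4623 0.3363 0.1027]
346 188 [0.5294 0.1649 0.0908]
268 205 [0.4261 0.149  0.0876]
404 207 [ 6.287e-01  1.026e-01 -3.000e-04]
266 58 [0.443  0.3374 0.0889]
430 60 [0.6483 0.3248 0.087 ]
```

View pics/w14c.png

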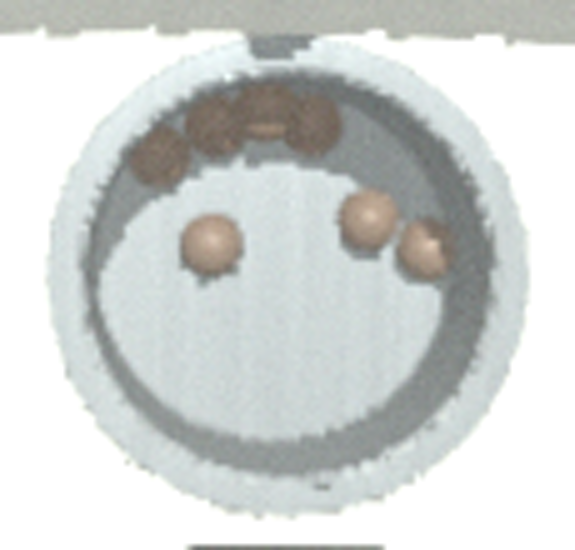

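```bash
python3 - <<'E'
from h import *
c=np.array([.535,.2345]);a=np.radians(-4.25);ex=np.array([np.cos(a),np.sin(a)]);ey=np.array([-np.sin(a),np.cos(a)])
L=lambda x,y:c+ex*x+ey*y
p,r=plan([*L(-.062,.2),.34],down(-4.25),n=6)
p,r=plan([*L(-.062,.2),.245],down(-4.25),p0=p,R0=r,n=3)
p,r=plan([*L(-.062,.015),.245],down(-4.25),p0=p,R0=r,n=12)
E
```

```text
6 rows; end [0.4881 0.4384 0.3398]
[[[0.83,-0.11,0.0,0.0,0.0,0.0],[0.82,-0.1,0.0,0.0,0.0,0.0],[0.83,-0.11,-0.01,0.0,0.0,0.0],[0.83,-0.1,0.0,0.0,0.0,0.0],[0.83,-0.11,0.0,0.0,0.0,0.0],[0.82,-0.1,0.0,0.0,0.0,0.0]]]
3 rows; end [0.4879 0.4387 0.2448]
[[[0.0,0.0,0.63,0.0,0.01,-0.01],[0.01,0.0,0.63,0.0,0.01,-0.01],[0.0,0.0,0.64,0.0,0.01,-0.01]]]
12 rows; end [0.4741 0.2543 0.2449]
[[[-0.31,0.0,0.0,0.0,0.0,0.0],[-0.31,0.0,0.0,0.0,0.0,0.0],[-0.31,0.0,0.0,0.0,0.0,0.0],[-0.3,0.0,0.0,0.0,0.0,0.0],[-0.31,0.0,0.0,0.0,0.0,0.0],[-0.31,0.0,-0.01,0.0,0.0,0.0],[-0.31,0.0,0.0,0.0,0.0,0.0],[-0.31,0.0,0.0,0.0,0.0,0.0]]]
[[[-0.31,0.0,0.0,0.0,0.0,0.0],[-0.31,0.0,0.0,0.0,0.0,0.0],[-0.31,0.0,0.0,0.0,0.0,0.0],[-0.3,-0.01,0.0,0.0,0.0,0.0]]]
```

Request:
send_rows --increments '[[[0.83,-0.1,0,0,0,0],[0.83,-0.1,0,0,0,0],[0.83,-0.11,0,0,0,0],[0.83,-0.11,0,0,0,0],[0.83,-0.1,0,0,0,0],[0.82,-0.1,0,0,0,0],[0,0,0,0,0,0]]]'

```text
clock: 21.98
eef_pos: [0.4887, 0.441, 0.3384]
tool_rot: [0.733, 0.68, -0.002, 0.0]
ft_force: [0.3, -0.0, -0.4]
grip_width: 0.0003
```

Request:
send_rows --increments '[[[0,0,0.63,0,0,0],[0,0,0.63,0,0,0],[0,0,0.64,0,0,0],[0,0,0,0,0,0]]]'

```text
clock: 22.48
eef_pos: [0.4881, 0.4362, 0.2429]
tool_rot: [0.734, 0.679, -0.004, 0.001]
ft_force: [-0.4, 0.2, 0.1]
grip_width: -0.0002
```

```bash
python3 - <<'E'
from h import *
state()
c,o=snap("side","s15");c,o=snap("wrist","w15")
E
```

```text
t 22.48 p [0.4881 0.4362 0.2429] psi -4.53 z [-0.0053 -0.0071 -1.    ] F [-0.4  0.2  0.1] T [-0.01  0.01 -0.02] w -0.0002 q [ 7.300e-01  5.720e-01  5.110e-01  1.519e+00 -2.000e-03  2.380e+00]
```

View pics/s15.png

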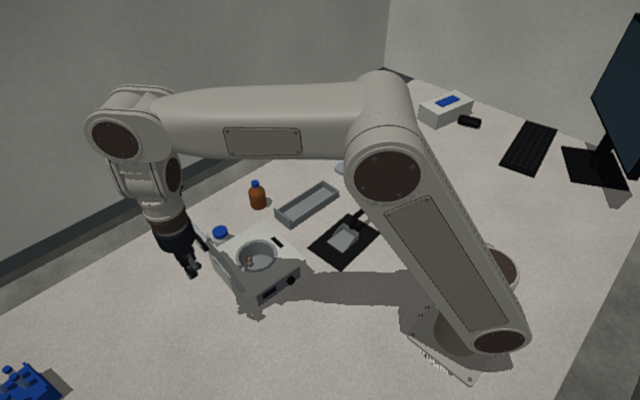

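View pics/w15.png

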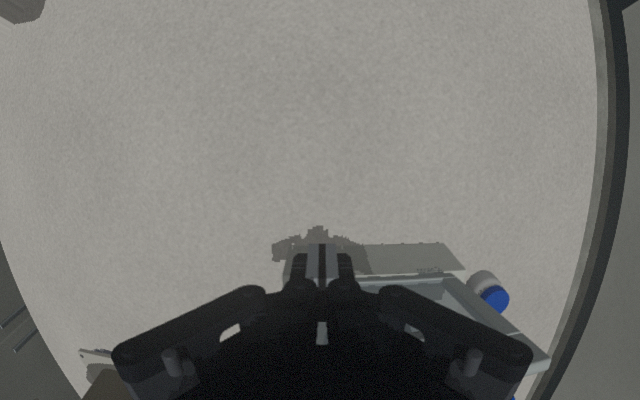

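Request:
send_rows --increments '[[[-0.31,0,0,0,0,0],[-0.31,0,0,0,0,0],[-0.31,0,0,0,0,0],[-0.3,0,0,0,0,0],[-0.31,0,0,0,0,0],[-0.31,0,0,0,0,0]]]'

```text
clock: 23.32
eef_pos: [0.4827, 0.3475, 0.2483]
tool_rot: [0.734, 0.68, 0.002, 0.0]
ft_force: [0.8, 3.4, 3.6]
grip_width: -0.0002
```

Request:
send_rows --increments '[[[-0.31,0,0,0,0,0],[-0.31,0,0,0,0,0],[-0.31,0,0,0,0,0],[-0.31,0,0,0,0,0],[-0.31,0,0,0,0,0],[-0.3,0,0,0,0,0]]]'

```text
clock: 24.08
eef_pos: [0.4746, 0.2538, 0.2461]
tool_rot: [0.734, 0.679, -0.001, 0.001]
ft_force: [1.5, -0.2, 0.4]
grip_width: -0.0002
```

```bash
python3 - <<'E'
from h import *
state()
c,o=snap("side","s16");c,o=snap("wrist","w16")
E
```

```text
t 24.07 p [0.4746 0.2538 0.2461] psi -4.42 z [-4.0e-04 -2.4e-03 -1.0e+00] F [ 1.5 -0.2  0.4] T [ 0.06 -0.    0.02] w -0.0002 q [ 4.920e-01  3.150e-01  1.240e-01  1.381e+00 -2.000e-03  2.140e+00]
```

View pics/s16.png

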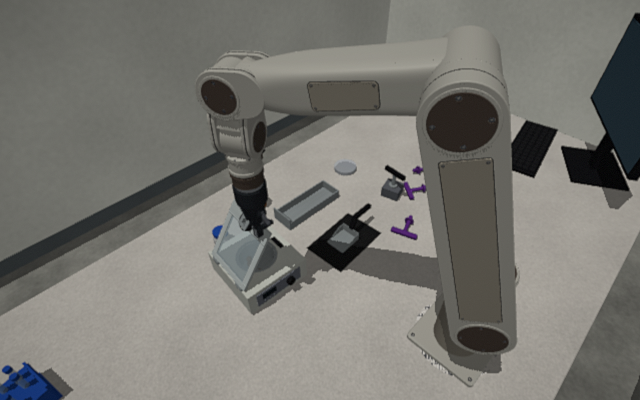

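View pics/w16.png

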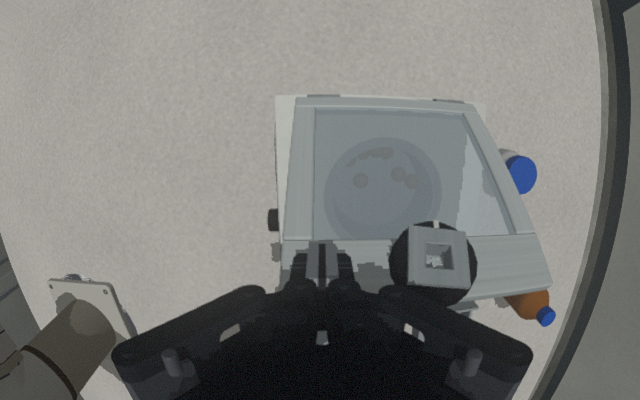

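Request:
send_rows --increments '[[[0,0,-0.5,0,0,0],[-0.2,0,-0.8,0,0,0],[-0.8,0,-0.2,0,0,0],[-0.9,0.5,0,0,0,0],[-0.9,0.5,0,0,0,0],[0,0.3,0,0,0,0],[0,0,0,0,0,0],[0,0,0,0,0,0]]]'

```text
clock: 25.18
eef_pos: [0.5284, 0.1111, 0.3213]
tool_rot: [0.733, 0.68, -0.001, 0.0]
ft_force: [-0.2, 0.1, 0.1]
grip_width: -0.0001
```

Request:
send_rows --increments '[[[0,0,0,0,0,0],[0,0,0,0,0,0],[0,0,0,0,0,0],[0,0,0,0,0,0],[0,0,0,0,0,0],[0,0,0,0,0,0],[0,0,0,0,0,0],[0,0,0,0,0,0]]]'

```text
clock: 26.18
eef_pos: [0.5289, 0.1106, 0.3215]
tool_rot: [0.734, 0.679, -0.001, 0.001]
ft_force: [1.2, -0.4, -0.6]
grip_width: 0.0001
```

Request:
send_rows --increments '[[[0,0,0,0,0,0],[0,0,0,0,0,0],[0,0,0,0,0,0],[0,0,0,0,0,0],[0,0,0,0,0,0],[0,0,0,0,0,0],[0,0,0,0,0,0],[0,0,0,0,0,0]]]'

```text
clock: 27.18
eef_pos: [0.5289, 0.1107, 0.3215]
tool_rot: [0.734, 0.679, -0.001, 0.001]
ft_force: [0.1, -0.3, 0.0]
grip_width: 0.0003
```

```bash
python3 - <<'E'
from h import *
state()
c,o=snap("side","s17");c,o=snap("wrist","w17");np.savez("w17.npz",W=wcloud(c,o),**c,**{k:o[k] for k in("eef_pos","tool_rot")})
E
```

```text
t 27.18 p [0.5289 0.1107 0.3215] psi -4.40 z [-0.     -0.0018 -1.    ] F [ 0.1 -0.3  0. ] T [-0.03 -0.01 -0.01] w 0.0003 q [ 0.207  0.307  0.306  1.57  -0.002  1.855]
```

View pics/w17.png

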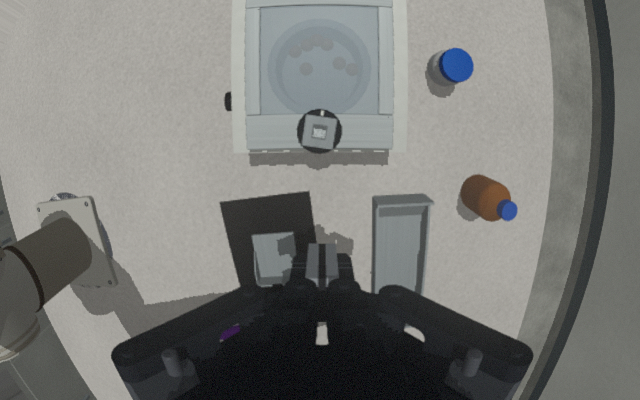

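View pics/s17.png

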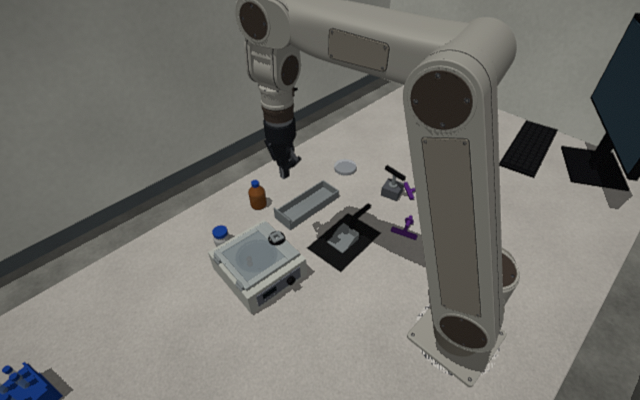

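```bash
python3 - <<'E'
from h import *
plan([.5295,.125,.235],down(-4.25),n=3)
E
```

```text
3 rows; end [0.5295 0.125  0.235 ]
[[[0.1,0.0,0.58,0.0,0.0,0.0],[0.09,-0.01,0.57,0.0,0.0,0.0],[0.1,0.0,0.58,0.0,0.0,0.0]]]
```

Request:
send_rows --increments '[[[0.1,0,0.57,0,0,0],[0.1,0,0.57,0,0,0],[0.1,0,0.57,0,0,0],[0,0,0,0,0,0],[0,0,0,0,0,0]]]'

```text
clock: 27.9
eef_pos: [0.5305, 0.1255, 0.2371]
tool_rot: [0.734, 0.679, -0.0, 0.001]
ft_force: [0.6, 0.2, -0.7]
grip_width: -0.0002
```

```bash
python3 - <<'E'
from h import *
state()
c,o=snap("wrist","w18");np.savez("w18.npz",W=wcloud(c,o),**c,**{k:o[k] for k in("eef_pos","tool_rot")})
g=c["color"][110:240,240:400,::-1];cv2.imwrite("pics/w18c.png",cv2.resize(g,None,fx=4.5,fy=4.5,interpolation=cv2.INTER_CUBIC))
E
```

```text
t 27.90 p [0.5305 0.1255 0.2371] psi -4.40 z [ 0.0014 -0.0015 -1.    ] F [ 0.6  0.2 -0.7] T [ 0.04 -0.03  0.03] w -0.0002 q [ 0.233  0.331  0.122  1.361 -0.002  1.881]
```

View pics/w18c.png

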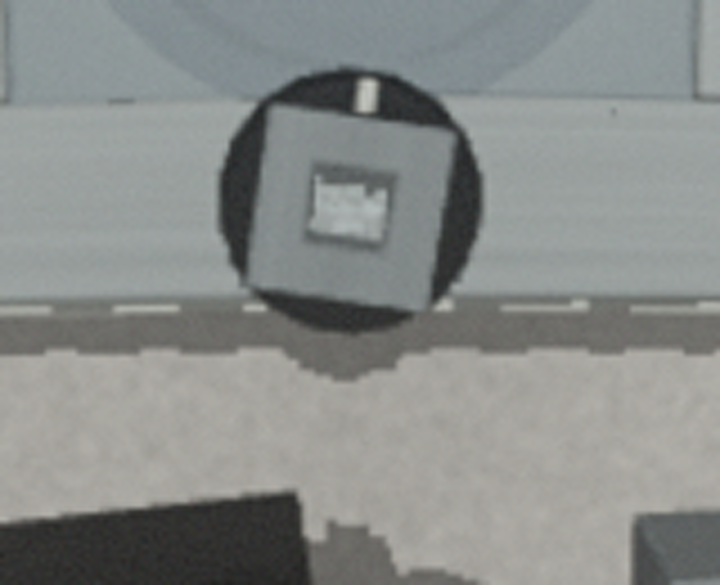

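```bash
python3 - <<'E'
from h import *
d=dict(np.load("w18.npz"));o=d;W=d["W"]
q=np.array([(268,105),(457,130),(430,311),(248,285)])/4.5+[240,110]-.4
print(W[150:160:4,300:306:2,2], W[int(155),318])
for z in(.118,):
    p=wray(d,o,q,z);print(p.round(4),p.mean(0).round(4)); e=p[[1,2,3,0]]-p; print(np.linalg.norm(e,axis=1).round(4),np.degrees(np.arctan2(e[:,1],e[:,0])))
h=np.array([(307,162),(398,173),(388,250),(303,240)])/4.5+[240,110]-.4
p=wray(d,o,h,.118);print("hole",p.round(4),p.mean(0).round(4)); e=p[[1,2,3,0]]-p; print(np.linalg.norm(e,axis=1).round(4),np.degrees(np.arctan2(e[:,1],e[:,0])))
g=cv2.cvtColor(d["color"],cv2.COLOR_RGB2GRAY)
# boss circle outer contour
yy,xx=np.mgrid[:400,:640]
m=(np.hypot(xx-318,yy-154)<36)&(g<75);cs,_=cv2.findContours(m.astype(np.uint8),0,1)
k=np.vstack([c[:,0] for c in cs if cv2.contourArea(c)>5]);hull=cv2.convexHull(k)[:,0]
for z in(.104,.112,.118):
    p=(wray(d,o,hull,z)[:,:2]*1000).astype(np.float32);print(z,cv2.minEnclosingCircle(p),cv2.fitEllipse(p))
# z over the gray plate
print("plate z",np.nanmedian(W[140:147,302:312,2]),"dark z",[W[130,u,2].round(4) for u in (312,316,318)],"lid z",np.nanmedian(W[140:160,250:280,2]),np.nanmedian(W[140:160,370:390,2]))
E
```

```text
[[0.11659335 0.11765395 0.11523828]
 [0.11742853 0.11708981 0.11765649]
 [0.1181528  0.11668757 0.11665083]] [0.53107155 0.16256159 0.10286489]
[[0.5176 0.1841 0.118 ]
 [0.5513 0.1769 0.118 ]
 [0.5441 0.1437 0.118 ]
 [0.5109 0.1512 0.118 ]] [0.531 0.164 0.118]
[0.0344 0.034  0.0341 0.0335] [ -12.06289844 -102.18645109  167.19975548   78.4685118 ]
hole [[0.5237 0.1731 0.118 ]
 [0.54   0.1698 0.118 ]
 [0.5372 0.1557 0.118 ]
 [0.5218 0.1588 0.118 ]] [0.5307 0.1643 0.118 ]
[0.0166 0.0144 0.0157 0.0144] [ -11.46487255 -101.51656319  168.68488892   82.19932684]
0.104 ((530.4021606445312, 163.1253662109375), 25.72714614868164) ((530.4910278320312, 163.15069580078125), (49.94703674316406, 51.23403549194336), 165.6767578125)
0.112 ((530.6008911132812, 164.22341918945312), 24.955087661743164) ((530.6870727539062, 164.24801635742188), (48.44810485839844, 49.69646072387695), 165.67698669433594)
0.118 ((530.7498168945312, 165.04701232910156), 24.376033782958984) ((530.8341064453125, 165.0709991455078), (47.323890686035156, 48.54328918457031), 165.67750549316406)
plate z 0.11717693748619996 dark z [np.float64(0.1141), np.float64(0.1143), np.float64(0.1151)] lid z 0.10305860097799688 0.10303764402413704
```

```bash
python3 - <<'E'
from h import *
plan([.50,-.335,.235],down(84.8),n=12)
E
```

```text
12 rows; end [ 0.5001 -0.3348  0.235 ]
[[[-0.77,0.01,0.01,0.0,0.0,-0.74],[-0.76,-0.09,0.0,0.0,0.0,-0.74],[-0.75,-0.19,0.01,0.0,0.0,-0.74],[-0.71,-0.29,0.0,0.0,0.0,-0.74],[-0.68,-0.37,0.01,0.0,0.0,-0.74],[-0.61,-0.46,0.0,0.0,0.0,-0.74],[-0.56,-0.53,0.01,0.0,0.0,-0.74],[-0.48,-0.6,0.0,0.0,0.0,-0.74]]]
[[[-0.4,-0.66,0.01,0.0,0.0,-0.74],[-0.32,-0.7,0.0,0.0,0.0,-0.74],[-0.22,-0.74,0.01,0.0,0.0,-0.74],[-0.12,-0.75,0.0,0.0,0.0,-0.74]]]
```

Request:
send_rows --increments '[[[-0.77,0.01,0,0,0,-0.74],[-0.76,-0.09,0,0,0,-0.74],[-0.75,-0.19,0,0,0,-0.74],[-0.71,-0.29,0,0,0,-0.74],[-0.68,-0.37,0,0,0,-0.74],[-0.61,-0.46,0,0,0,-0.74],[-0.56,-0.53,0,0,0,-0.74],[-0.48,-0.6,0,0,0,-0.74]]]' --grip 0

```text
clock: 28.95
eef_pos: [0.51, -0.1833, 0.2384]
tool_rot: [0.3, 0.954, -0.001, 0.002]
ft_force: [0.4, 0.3, 0.0]
grip_width: 0.0851
```

Request:
send_rows --increments '[[[-0.4,-0.66,0,0,0,-0.74],[-0.32,-0.7,0,0,0,-0.74],[-0.22,-0.74,0,0,0,-0.74],[-0.12,-0.75,0,0,0,-0.74],[0,0,0,0,0,0],[0,0,0,0,0,0]]]'

```text
clock: 29.7
eef_pos: [0.4996, -0.335, 0.2377]
tool_rot: [0.049, 0.999, -0.001, 0.001]
ft_force: [-0.4, -0.0, 0.7]
grip_width: 0.0853
```

```bash
python3 - <<'E'
from h import *
state()
c,o=snap("wrist","w19");np.savez("w19.npz",W=wcloud(c,o),**c,**{k:o[k] for k in("eef_pos","tool_rot")})
E
```

```text
t 29.70 p [ 0.4996 -0.335   0.2377] psi 84.33 z [ 0.0013 -0.0022 -1.    ] F [-0.4 -0.   0.7] T [ 0.06 -0.   -0.06] w 0.0853 q [-5.900e-01  4.450e-01  2.930e-01  1.417e+00 -1.000e-03 -4.910e-01]
```

View pics/w19.png

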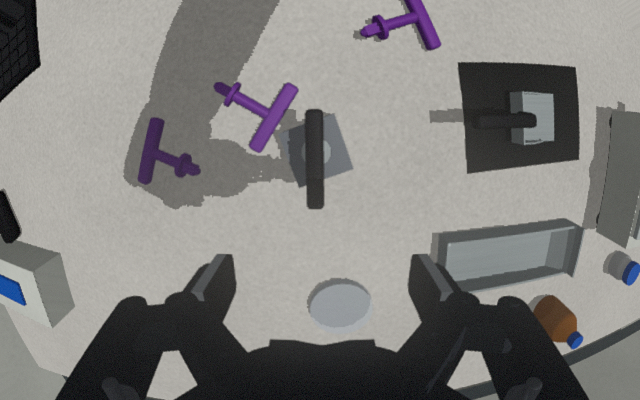

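```bash
python3 - <<'E'
from h import *
d=dict(np.load("w19.npz"));o=d;W=d["W"];col=d["color"].astype(int)
m=np.zeros((400,640),bool);m[95:225,295:340]=1;m&=(W[...,2]>.09)
cs,_=cv2.findContours(m.astype(np.uint8),0,1);k=max(cs,key=cv2.contourArea)[:,0]
print(m.sum(),np.nanmedian(W[m],0),cv2.minAreaRect((wray(d,o,k,.108)[:,:2]*1000).astype(np.float32)))
m=np.zeros((400,640),bool);m[100:200,270:365]=1;m&=(W[...,2]>.03)&(W[...,2]<.055)
cs,_=cv2.findContours(m.astype(np.uint8),0,1);k=np.vstack([c[:,0] for c in cs if cv2.contourArea(c)>30])
print(m.sum(),cv2.minAreaRect((wray(d,o,k,.04)[:,:2]*1000).astype(np.float32)))
# purple near heights
for u,v in[(290,90),(273,118),(255,145)]: print(W[v,u])
E
```

```text
1823 [ 0.46722015 -0.33766476  0.10654428] ((467.5998229980469, -337.4843444824219), (16.36098861694336, 87.89704895019531), 85.03817749023438)
2341 ((467.92108154296875, -337.8815002441406), (64.70768737792969, 64.7413330078125), 14.439326286315918)
[ 0.39765928 -0.36062115  0.01481691]
[ 0.42746166 -0.38336798  0.01625001]
[ 0.45601281 -0.40842465  0.01593055]
```

```bash
python3 - <<'E'
from h import *
p,r=plan([.4677,-.3377,.15],down(85.0),n=3)
plan([.4677,-.3377,.088],down(85.0),p0=p,R0=r,n=4)
E
```

```text
3 rows; end [ 0.4678 -0.3376  0.1501]
[[[0.21,-0.04,0.58,0.0,0.0,-0.02],[0.21,-0.04,0.59,0.0,0.0,-0.02],[0.21,-0.04,0.58,0.0,0.0,-0.02]]]
4 rows; end [ 0.4679 -0.3377  0.0881]
[[[0.0,0.0,0.31,0.0,0.0,0.0],[0.0,0.0,0.31,0.0,0.0,0.0],[0.0,0.0,0.31,0.0,0.0,0.0],[0.0,0.0,0.31,0.0,0.0,0.0]]]
```

Request:
send_rows --increments '[[[0.21,-0.04,0.58,0,0,-0.02],[0.21,-0.04,0.58,0,0,-0.02],[0.21,-0.04,0.58,0,0,-0.02],[0,0,0.31,0,0,0],[0,0,0.31,0,0,0],[0,0,0.31,0,0,0],[0,0,0.31,0,0,0],[0,0,0,0,0,0]]]'

```text
clock: 30.75
eef_pos: [0.4667, -0.3374, 0.0861]
tool_rot: [0.044, 0.999, -0.0, -0.001]
ft_force: [-0.8, -0.8, -0.3]
grip_width: 0.0853
```

```bash
python3 - <<'E'
from h import *
state()
c,o=snap("wrist","w20")
E
```

```text
t 30.75 p [ 0.4667 -0.3374  0.0861] psi 85.01 z [-2.5e-03  1.0e-04 -1.0e+00] F [-0.8 -0.8 -0.3] T [-0.02  0.    0.04] w 0.0853 q [-6.250e-01  4.970e-01 -3.400e-02  1.042e+00 -1.000e-03 -5.380e-01]
```

View pics/w20.png

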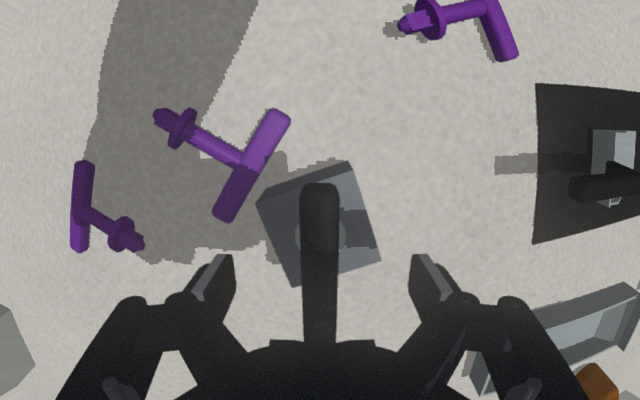

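Request:
send_rows --increments '[[[0,0,0,0,0,0],[0,0,0,0,0,0],[0,0,0,0,0,0],[0,0,0,0,0,0],[0,0,0,0,0,0],[0,0,0,0,0,0]]]' --grip 1

```text
clock: 31.55
eef_pos: [0.4677, -0.3385, 0.0882]
tool_rot: [0.044, 0.999, -0.001, 0.0]
ft_force: [-0.6, -1.2, 3.1]
grip_width: 0.0152
```

```bash
python3 - <<'E'
from h import *
state()
E
```

```text
t 31.55 p [ 0.4677 -0.3385  0.0882] psi 84.99 z [ 7.0e-04 -2.6e-03 -1.0e+00] F [-0.6 -1.2  3.1] T [-0.13  0.08  0.03] w 0.0152 q [-0.626  0.494 -0.032  1.042 -0.002 -0.538]
```

Request:
send_rows --increments '[[[0,0,-0.2,0,0,0],[0,0,-0.4,0,0,0],[0,0,-0.6,0,0,0],[0,0,-0.8,0,0,0],[0,0,-0.8,0,0,0],[0,0,-0.4,0,0,0],[0,0,0,0,0,0]]]'

```text
clock: 32.42
eef_pos: [0.4681, -0.3382, 0.2497]
tool_rot: [0.044, 0.999, -0.002, 0.002]
ft_force: [-0.1, -0.2, -2.0]
grip_width: 0.0148
```

```bash
python3 - <<'E'
from h import *
state()
c,o=snap("wrist","w21");np.savez("w21.npz",W=wcloud(c,o),**c,**{k:o[k] for k in("eef_pos","tool_rot")})
E
```

```text
t 32.42 p [ 0.4681 -0.3382  0.2497] psi 85.00 z [ 0.0029 -0.0036 -1.    ] F [-0.1 -0.2 -2. ] T [-0.   -0.04  0.  ] w 0.0148 q [-6.250e-01  3.900e-01  2.400e-01  1.417e+00 -1.000e-03 -5.380e-01]
```

View pics/w21.png

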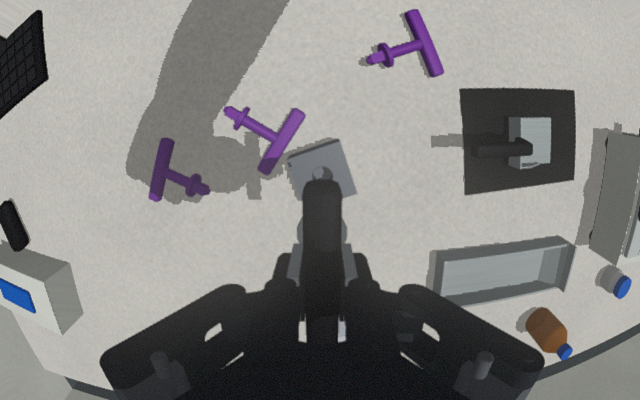

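```bash
python3 - <<'E'
from h import *
plan([.575,.155,.245],down(78),n=12)
E
```

```text
12 rows; end [0.5751 0.1547 0.245 ]
[[[-0.11,0.83,0.0,0.0,0.0,0.06],[-0.1,0.84,0.01,0.0,0.0,0.06],[-0.09,0.83,0.0,0.0,0.0,0.06],[-0.08,0.84,0.0,0.0,0.0,0.06],[-0.07,0.84,0.01,0.0,0.0,0.06],[-0.06,0.84,0.0,0.0,0.0,0.06],[-0.06,0.83,0.0,0.0,0.0,0.06],[-0.04,0.84,0.01,0.0,0.0,0.06]]]
[[[-0.04,0.84,0.0,0.0,0.0,0.06],[-0.03,0.84,0.0,0.0,0.0,0.06],[-0.02,0.84,0.01,0.0,0.0,0.06],[-0.01,0.84,0.0,0.0,0.0,0.06]]]
```

Request:
send_rows --increments '[[[-0.11,0.5,0,0,0,0.06],[-0.1,0.84,0,0,0,0.06],[-0.09,0.83,0,0,0,0.06],[-0.08,0.84,0,0,0,0.06],[-0.07,0.84,0,0,0,0.06],[-0.06,0.84,0,0,0,0.06],[-0.06,0.83,0,0,0,0.06],[-0.04,0.84,0,0,0,0.06]]]'

```text
clock: 33.48
eef_pos: [0.5366, -0.0246, 0.2451]
tool_rot: [0.086, 0.996, -0.001, -0.002]
ft_force: [-0.1, 0.9, -2.2]
grip_width: 0.0151
```

Request:
send_rows --increments '[[[-0.04,0.84,0,0,0,0.06],[-0.03,0.84,0,0,0,0.06],[-0.02,0.84,0,0,0,0.06],[-0.01,0.84,0,0,0,0.06],[0,0.34,0,0,0,0],[0,0,0,0,0,0],[0,0,0,0,0,0]]]'

```text
clock: 34.35
eef_pos: [0.5768, 0.1535, 0.2462]
tool_rot: [0.107, 0.994, -0.002, -0.001]
ft_force: [0.1, -0.0, -1.8]
grip_width: 0.0152
```

```bash
python3 - <<'E'
from h import *
state()
c,o=snap("wrist","w22");np.savez("w22.npz",W=wcloud(c,o),**c,**{k:o[k] for k in("eef_pos","tool_rot")})
g=c["color"][70:200,240:400,::-1];cv2.imwrite("pics/w22c.png",cv2.resize(g,None,fx=4.5,fy=4.5,interpolation=cv2.INTER_CUBIC))
E
```

```text
t 34.35 p [0.5768 0.1535 0.2462] psi 77.74 z [-0.0016 -0.0029 -1.    ] F [ 0.1 -0.  -1.8] T [ 0.   -0.03 -0.  ] w 0.0152 q [ 0.261  0.437  0.303  1.439 -0.002  0.475]
```

View pics/w22c.png

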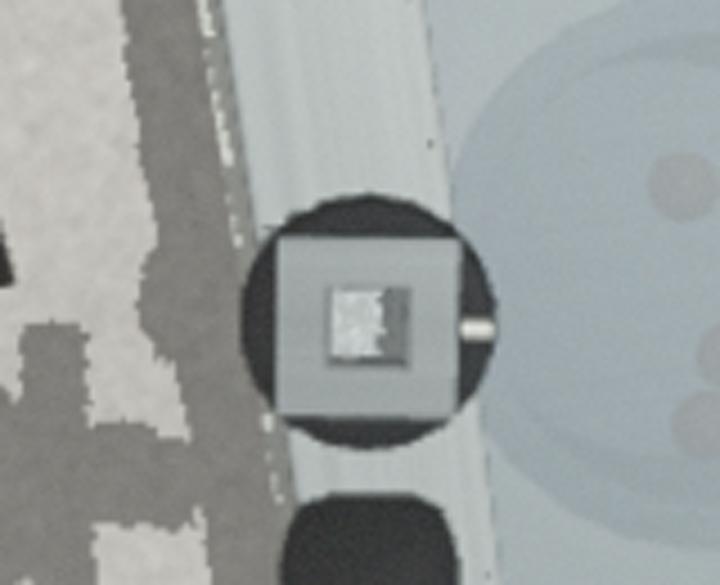

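```bash
python3 - <<'E'
from h import *
for z0 in [(.118)]:
    d=dict(np.load("w22.npz"));o=d;Rt=R.from_quat(o["tool_rot"])
    q=np.array([(276,238),(462,237),(461,416),(275,417)])/4.5+[240,70]-.4
    p=wray(d,o,q,z0);print(p.round(4),p.mean(0).round(4),(Rt.inv().apply(p.mean(0)-o["eef_pos"])*1000).round(2))
    e=p[[1,2,3,0]]-p;print(np.linalg.norm(e,axis=1).round(4),np.degrees(np.arctan2(e[:,1],e[:,0])))
# key measurement in tool coords and hand tcp at grasp
d=dict(np.load("w19.npz"));o=d;Rt=R.from_quat(o["tool_rot"])
print("key rel tool",(Rt.inv().apply(np.array([.4676,-.3375,.108])-o["eef_pos"])*1000).round(2))
# hole-in-stand check from w21
E
```

```text
[[0.5102 0.1508 0.118 ]
 [0.5174 0.1847 0.118 ]
 [0.5507 0.1776 0.118 ]
 [0.5434 0.143  0.118 ]] [0.5304 0.164  0.118 ] [ 47.46   0.8  128.29]
[0.0346 0.034  0.0353 0.034 ] [  78.04977046  -11.98821803 -101.91639405  166.80540703]
key rel tool [ 31.75  -5.39 129.71]
```

```bash
python3 - <<'E'
from h import *
state()
p,r=plan([.5307,.164,.245],down(78),n=2)
E
```

```text
t 34.40 p [0.577  0.1533 0.2466] psi 77.71 z [-0.001  -0.0025 -1.    ] F [-0.9  1.1 -3. ] T [-0.04  0.02 -0.01] w 0.0152 q [ 0.261  0.437  0.303  1.439 -0.002  0.475]
2 rows; end [0.5307 0.1639 0.2451]
[[[0.47,0.01,0.02,-0.01,0.0,-0.01],[0.48,0.0,0.01,-0.01,0.0,-0.01]]]
```

Request:
send_rows --increments '[[[0.47,0.01,0,0,0,-0.03],[0.47,0.01,0,0,0,0],[0,0,0.5,0,0,0],[0,0,0.4,0,0,0],[0,0,0,0,0,0],[0,0,0,0,0,0]]]'

```text
clock: 35.15
eef_pos: [0.5321, 0.1649, 0.2029]
tool_rot: [0.104, 0.995, -0.001, 0.001]
ft_force: [-0.6, 0.2, -1.7]
grip_width: 0.0155
```

```bash
python3 - <<'E'
from h import *
state()
for n in ("a","b"):
    c,o=snap("wrist","w23"+n); state()
c,o=snap("side","s23");cv2.imwrite("pics/s23c.png",cv2.resize(c["color"][190:310,200:330,::-1],None,fx=4.5,fy=4.5,interpolation=cv2.INTER_CUBIC))
c,o=snap("top","t23");cv2.imwrite("pics/t23c.png",cv2.resize(c["color"][140:280,100:280,::-1],None,fx=4,fy=4,interpolation=cv2.INTER_CUBIC))
E
```

```text
t 35.15 p [0.5321 0.1649 0.2029] psi 78.03 z [ 0.0013 -0.0014 -1.    ] F [-0.6  0.2 -1.7] T [-0.01 -0.01  0.04] w 0.0155 q [ 0.301  0.37   0.089  1.289 -0.002  0.51 ]
t 35.20 p [0.5323 0.1651 0.2032] psi 78.04 z [ 0.002  -0.0012 -1.    ] F [-1.  -0.8 -1.9] T [0.02 0.03 0.  ] w 0.0150 q [ 0.302  0.37   0.09   1.289 -0.002  0.51 ]
t 35.25 p [0.5324 0.1653 0.2032] psi 78.06 z [ 0.0021 -0.0011 -1.    ] F [-1.1 -0.1 -2.4] T [-0.   -0.04  0.04] w 0.0152 q [ 0.302  0.37   0.09   1.289 -0.002  0.51 ]
```

View pics/s23c.png

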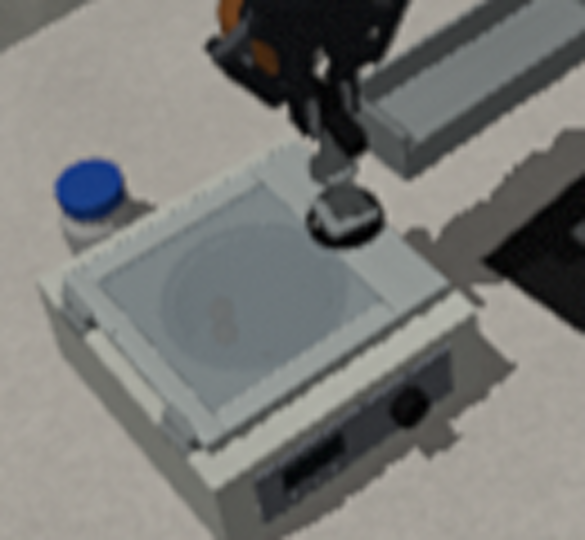

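View pics/w23b.png

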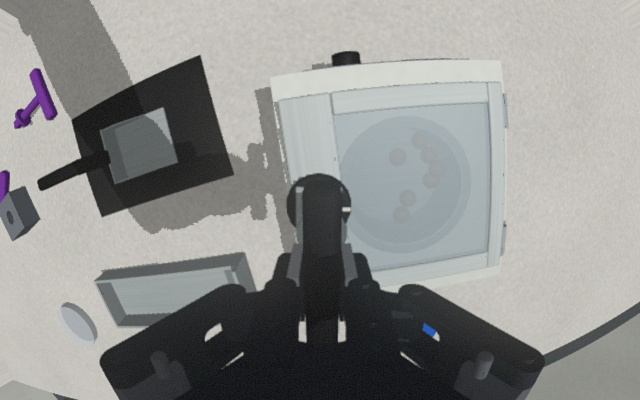

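Request:
send_rows --increments '[[[0.03,-0.03,0.1,0,0,0],[0,0,0.1,0,0,0],[0,0,0,0,0,0],[0,0,0,0,0,0]]]'

```text
clock: 35.85
eef_pos: [0.5297, 0.1644, 0.1918]
tool_rot: [0.104, 0.995, -0.001, -0.0]
ft_force: [0.6, -0.3, -2.1]
grip_width: 0.0147
```

```bash
python3 - <<'E'
from h import *
state()
E
```

```text
t 35.85 p [0.5297 0.1644 0.1918] psi 78.11 z [-3.0e-04 -1.8e-03 -1.0e+00] F [ 0.6 -0.3 -2.1] T [ 0.01 -0.03 -0.01] w 0.0147 q [ 0.302  0.373  0.064  1.263 -0.002  0.509]
```

Request:
send_rows --increments '[[[0,0,0.06,0,0,0],[0,0,0.05,0,0,0],[0,0,0,0,0,0]]]'

```text
clock: 36.22
eef_pos: [0.5296, 0.1643, 0.186]
tool_rot: [0.104, 0.995, -0.001, -0.0]
ft_force: [0.5, -1.1, -1.9]
grip_width: 0.0151
```

```bash
python3 - <<'E'
from h import *
state()
E
```

```text
t 36.23 p [0.5296 0.1643 0.186 ] psi 78.10 z [-7.e-04 -2.e-03 -1.e+00] F [ 0.5 -1.1 -1.9] T [-0.   -0.03 -0.01] w 0.0151 q [ 0.302  0.376  0.053  1.249 -0.002  0.509]
```

Request:
send_rows --increments '[[[-0.01,0,0.06,0,0,0],[0,0,0,0,0,0]]]'

```text
clock: 36.48
eef_pos: [0.5301, 0.1641, 0.1831]
tool_rot: [0.104, 0.995, -0.001, -0.0]
ft_force: [-0.4, 1.0, -1.6]
grip_width: 0.0153
```

Request:
send_rows --increments '[[[0,0,0.06,0,0,0],[0,0,0,0,0,0]]]'

```text
clock: 36.72
eef_pos: [0.5301, 0.1642, 0.1801]
tool_rot: [0.104, 0.995, -0.001, -0.0]
ft_force: [-0.8, -0.0, -1.3]
grip_width: 0.0152
```

Request:
send_rows --increments '[[[0,0,0.06,0,0,0],[0,0,0,0,0,0]]]'

```text
clock: 36.98
eef_pos: [0.5301, 0.1642, 0.1771]
tool_rot: [0.104, 0.995, -0.001, -0.0]
ft_force: [-1.2, 0.7, -2.8]
grip_width: 0.0152
```

Request:
send_rows --increments '[[[0,0,0.03,0,0,0],[0,0,0,0,0,0.4],[0,0,0,0,0,0.4],[0,0,0,0,0,0.4],[0,0,0,0,0,0.4],[0,0,0,0,0,0]]]'

```text
clock: 37.72
eef_pos: [0.53, 0.1635, 0.1757]
tool_rot: [0.241, 0.971, -0.002, 0.0]
ft_force: [-0.1, -1.6, -1.5]
grip_width: 0.0148
```

```bash
python3 - <<'E'
from h import *
state()
E
```

```text
t 37.73 p [0.53   0.1635 0.1757] psi 62.13 z [-6.0e-04 -3.1e-03 -1.0e+00] F [-0.1 -1.6 -1.5] T [-0.52  0.1   0.05] w 0.0148 q [ 0.301  0.383  0.036  1.225 -0.003  0.787]
```

Request:
send_rows --increments '[[[0,0,0,0,0,0.5],[0,0,0,0,0,0.5],[0,0,0,0,0,0.5],[0,0,0,0,0,0.5],[0,0,0,0,0,0.5],[0,0,0,0,0,0.5],[0,0,0,0,0,0]]]'

```text
clock: 38.6
eef_pos: [0.53, 0.1636, 0.1757]
tool_rot: [0.483, 0.875, -0.002, 0.0]
ft_force: [-0.4, -2.1, -3.3]
grip_width: 0.0152
```

Request:
send_rows --increments '[[[0,0,0,0,0,0.5],[0,0,0,0,0,0.5],[0,0,0,0,0,0.5],[0,0,0,0,0,0.5],[0,0,0,0,0,0.5],[0,0,0,0,0,0.5],[0,0,0,0,0,0]]]'

```text
clock: 39.48
eef_pos: [0.5301, 0.1636, 0.1757]
tool_rot: [0.693, 0.721, -0.001, 0.001]
ft_force: [0.3, -4.0, -3.5]
grip_width: 0.0151
```

```bash
python3 - <<'E'
from h import *
state()
c,o=snap("wrist","w24");cv2.imwrite("pics/w24c.png",cv2.resize(c["color"][120:260,240:400,::-1],None,fx=4,fy=4,interpolation=cv2.INTER_CUBIC))
E
```

```text
t 39.48 p [0.5301 0.1636 0.1757] psi 2.24 z [-5.e-04 -3.e-03 -1.e+00] F [ 0.3 -4.  -3.5] T [-0.95  0.13  0.04] w 0.0151 q [ 0.301  0.383  0.036  1.225 -0.003  1.833]
```

View pics/w24c.png

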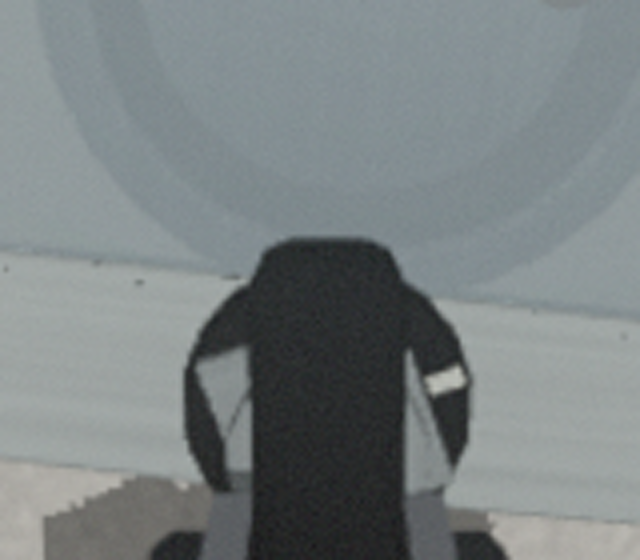

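Request:
send_rows --increments '[[[0,0,0,0,0,0.4],[0,0,0,0,0,0.4],[0,0,0,0,0,0.4],[0,0,0,0,0,0.3],[0,0,0,0,0,0.2],[0,0,0,0,0,0],[0,0,0,0,0,0]]]'

```text
clock: 40.4
eef_pos: [0.5302, 0.1638, 0.1757]
tool_rot: [0.793, 0.61, -0.001, 0.001]
ft_force: [-0.5, -5.5, -3.4]
grip_width: 0.0152
```

```bash
python3 - <<'E'
from h import *
state()
c,o=snap("wrist","w25");np.savez("w25.npz",**c,**{k:o[k] for k in("eef_pos","tool_rot")});cv2.imwrite("pics/w25c.png",cv2.resize(c["color"][120:260,240:400,::-1],None,fx=4,fy=4,interpolation=cv2.INTER_CUBIC))
E
```

```text
t 40.40 p [0.5302 0.1638 0.1757] psi -14.86 z [-4.0e-04 -2.7e-03 -1.0e+00] F [-0.5 -5.5 -3.4] T [-1.38  0.16  0.17] w 0.0152 q [ 3.010e-01  3.830e-01  3.600e-02  1.225e+00 -2.000e-03  2.131e+00]
```

View pics/w25c.png

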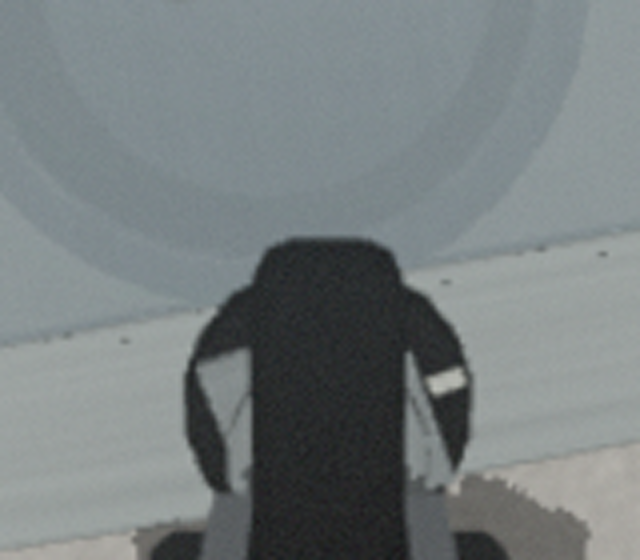

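Request:
send_rows --increments '[[[0,0,0,0,0,0.2],[0,0,0,0,0,0.2],[0,0,0,0,0,0],[0,0,0,0,0,0]]]'

```text
clock: 40.95
eef_pos: [0.5302, 0.1638, 0.1757]
tool_rot: [0.813, 0.582, -0.001, 0.001]
ft_force: [0.7, -4.2, -2.7]
grip_width: 0.0151
```

```bash
python3 - <<'E'
from h import *
state()
c,o=snap("wrist","w26");cv2.imwrite("pics/w26c.png",cv2.resize(c["color"][120:260,240:400,::-1],None,fx=4,fy=4,interpolation=cv2.INTER_CUBIC))
E
```

```text
t 40.95 p [0.5302 0.1638 0.1757] psi -18.88 z [-4.0e-04 -2.7e-03 -1.0e+00] F [ 0.7 -4.2 -2.7] T [-1.36  0.14  0.08] w 0.0151 q [ 3.010e-01  3.830e-01  3.600e-02  1.225e+00 -2.000e-03  2.201e+00]
```

View pics/w26c.png

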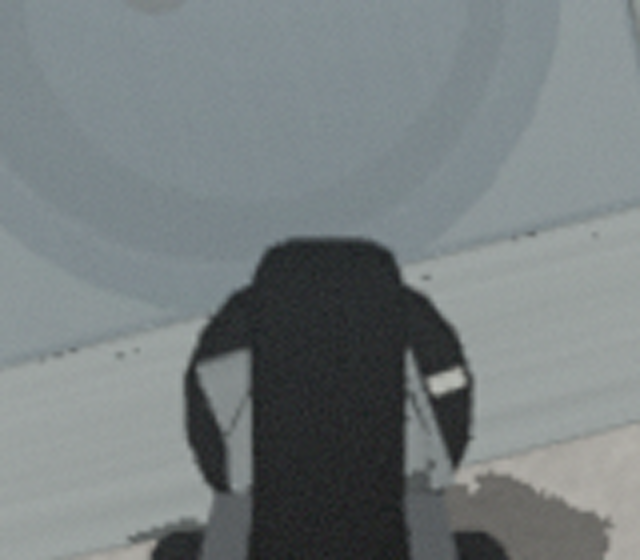

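Request:
send_rows --increments '[[[0,0,0,0,0,0.2],[0,0,0,0,0,0.2],[0,0,0,0,0,0],[0,0,0,0,0,0]]]'

```text
clock: 41.5
eef_pos: [0.5301, 0.1638, 0.1757]
tool_rot: [0.833, 0.553, -0.001, 0.001]
ft_force: [0.3, -5.4, -2.6]
grip_width: 0.015
```

```bash
python3 - <<'E'
from h import *
state()
c,o=snap("wrist","w27");cv2.imwrite("pics/w27c.png",cv2.resize(c["color"][120:260,240:400,::-1],None,fx=4,fy=4,interpolation=cv2.INTER_CUBIC))
E
```

```text
t 41.50 p [0.5301 0.1638 0.1757] psi -22.88 z [-4.0e-04 -2.7e-03 -1.0e+00] F [ 0.3 -5.4 -2.6] T [-1.42  0.12  0.11] w 0.0150 q [ 3.010e-01  3.830e-01  3.600e-02  1.225e+00 -2.000e-03  2.271e+00]
```

View pics/w27c.png

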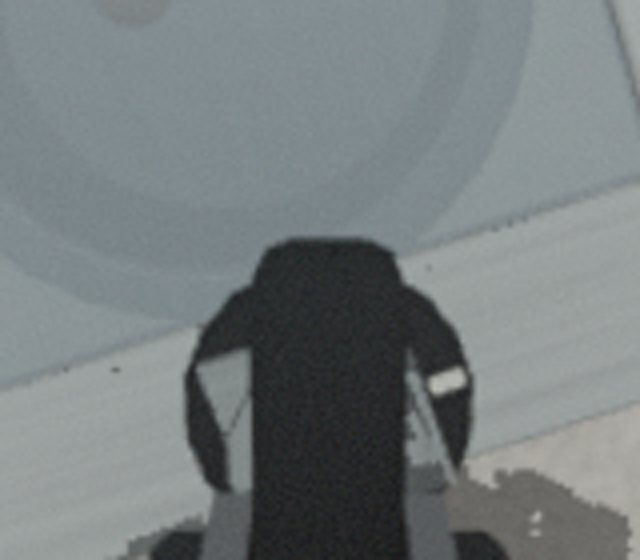

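```bash
python3 - <<'E'
from h import *
d=dict(np.load("w18.npz"));ctr=np.array([.5307,.164])
def ang(d,o,uv):
    p=wray(d,o,uv,.116)[0][:2]-ctr;return np.degrees(np.arctan2(p[1],p[0])),np.linalg.norm(p)
print("init",ang(d,d,(240+367/4.5-.4,110+95/4.5-.4)))
d=dict(np.load("w22.npz"));print("init2",ang(d,d,(240+477/4.5-.4,70+328/4.5-.4)))
o=get_obs();c=camera("wrist")
print("now",ang(c,o,(240+448/4-.4,120+380/4-.4)))
o=dict(np.load("w25.npz"));print("w25",ang(o,o,(240+446/4-.4,120+380/4-.4)))
E
```

```text
init (np.float64(76.64344929553205), np.float64(0.020862987267474747))
init2 (np.float64(77.77961182096878), np.float64(0.020494462069320724))
now (np.float64(-1.828193216618368), np.float64(0.021255191921253046))
w25 (np.float64(6.44559280876211), np.float64(0.021024459067783385))
```

Request:
send_rows --increments '[[[0,0,0,0,0,0.2],[0,0,0,0,0,0.2],[0,0,0,0,0,0.1],[0,0,0,0,0,0],[0,0,0,0,0,0]]]'

```text
clock: 42.22
eef_pos: [0.5301, 0.1638, 0.1757]
tool_rot: [0.857, 0.516, -0.001, 0.001]
ft_force: [0.1, -5.3, -2.7]
grip_width: 0.0147
```

```bash
python3 - <<'E'
from h import *
state()
c,o=snap("wrist","w28");cv2.imwrite("pics/w28c.png",cv2.resize(c["color"][120:260,240:400,::-1],None,fx=4,fy=4,interpolation=cv2.INTER_CUBIC))
E
```

```text
t 42.23 p [0.5301 0.1638 0.1757] psi -27.86 z [-4.0e-04 -2.8e-03 -1.0e+00] F [ 0.1 -5.3 -2.7] T [-1.43  0.15  0.23] w 0.0147 q [ 0.301  0.383  0.036  1.225 -0.003  2.358]
```

View pics/w28c.png

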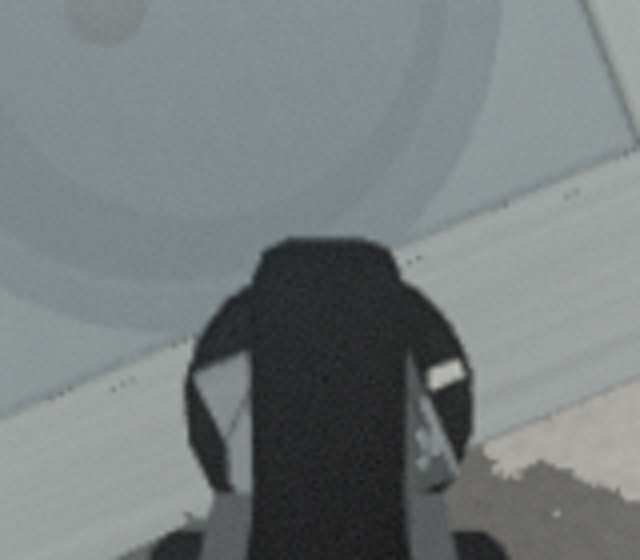

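Request:
send_rows --increments '[[[0,0,0,0,0,-0.5],[0,0,0,0,0,-0.5],[0,0,0,0,0,-0.3],[0,0,0,0,0,0],[0,0,-0.1,0,0,0],[0,0,-0.1,0,0,0],[0,0,0,0,0,0]]]'

```text
clock: 43.15
eef_pos: [0.5312, 0.1657, 0.1873]
tool_rot: [0.793, 0.61, 0.002, 0.0]
ft_force: [0.3, -0.2, -2.3]
grip_width: 0.0152
```

```bash
python3 - <<'E'
from h import *
state()
E
```

```text
t 43.15 p [0.5312 0.1657 0.1873] psi -14.87 z [ 0.0028  0.0015 -1.    ] F [ 0.3 -0.2 -2.3] T [ 0.02 -0.02 -0.04] w 0.0152 q [3.020e-01 3.760e-01 5.600e-02 1.248e+00 1.000e-03 2.132e+00]
```

Request:
send_rows --increments '[[[0,0,-0.1,0,0,0],[0,0,-0.2,0,0,0],[0,0,-0.4,0,0,0],[0,0,-0.6,0,0,0],[0,0,0,0,0,0]]]'

```text
clock: 43.78
eef_pos: [0.5321, 0.1651, 0.2541]
tool_rot: [0.793, 0.609, 0.003, 0.002]
ft_force: [-0.3, 0.4, -1.7]
grip_width: 0.015
```

```bash
python3 - <<'E'
from h import *
state()
plan([.575,.155,.255],down(78),n=12)
E
```

```text
t 43.77 p [0.5321 0.1651 0.2541] psi -14.90 z [ 6.4e-03  6.0e-04 -1.0e+00] F [-0.3  0.4 -1.7] T [-0.08 -0.06  0.03] w 0.0150 q [ 3.020e-01  3.450e-01  1.860e-01  1.406e+00 -1.000e-03  2.132e+00]
12 rows; end [0.5748 0.1551 0.2549]
[[[0.0,0.07,0.0,0.0,0.0,-0.77],[-0.01,0.08,0.0,0.0,0.0,-0.77],[-0.01,0.07,0.0,0.0,0.0,-0.77],[-0.03,0.07,0.0,0.0,0.0,-0.77],[-0.03,0.06,-0.01,0.0,0.0,-0.77],[-0.05,0.06,0.0,0.0,0.0,-0.77],[-0.05,0.05,0.0,0.0,0.0,-0.77],[-0.06,0.05,0.0,0.0,0.0,-0.77]]]
[[[-0.06,0.03,0.0,0.0,0.0,-0.77],[-0.07,0.03,0.0,0.0,0.0,-0.77],[-0.07,0.02,0.0,0.0,0.0,-0.77],[-0.07,0.01,0.0,0.0,0.0,-0.77]]]
```

Request:
send_rows --increments '[[[-0.45,0,0,0,0,0],[-0.45,0,0,0,0,0],[0,0,0,0,0,0]]]'

```text
clock: 44.15
eef_pos: [0.5175, 0.1184, 0.2502]
tool_rot: [0.794, 0.608, -0.002, 0.0]
ft_force: [0.3, -0.2, -2.4]
grip_width: 0.0147
```

```bash
python3 - <<'E'
from h import *
state()
c,o=snap("wrist","w29");np.savez("w29.npz",**c,**{k:o[k] for k in("eef_pos","tool_rot")})
E
```

```text
t 44.15 p [0.5175 0.1184 0.2502] psi -15.08 z [-0.0022 -0.0025 -1.    ] F [ 0.3 -0.2 -2.4] T [0.02 0.04 0.02] w 0.0147 q [ 2.260e-01  3.000e-01  1.130e-01  1.387e+00 -2.000e-03  2.060e+00]
```

View pics/w29.png

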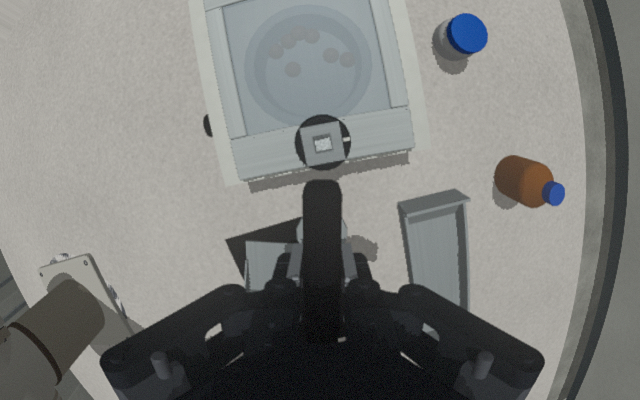

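```bash
python3 - <<'E'
from h import *
d=dict(np.load("w29.npz"));o=d
p=wray(d,o,[(347,139),(322.5,143)],.117)[:,:2];e=p[0]-p[1];print(p,np.degrees(np.arctan2(e[1],e[0])))
state()
p,r=plan([.4680,-.3383,.25],down(85),n=14)
E
```

```text
[[0.55213666 0.16202053]
 [0.53085957 0.16402515]] -5.382247642328698
t 44.20 p [0.518  0.1193 0.2504] psi -15.04 z [-0.0013 -0.0017 -1.    ] F [ 0.4  0.2 -2.4] T [ 0.04 -0.03 -0.01] w 0.0152 q [ 2.270e-01  3.010e-01  1.150e-01  1.386e+00 -1.000e-03  2.060e+00]
14 rows; end [ 0.4681 -0.3381  0.2498]
[[[-0.65,0.1,0.0,0.0,0.0,-0.71],[-0.66,0.02,0.0,0.0,0.0,-0.71],[-0.65,-0.06,0.01,0.0,0.0,-0.71],[-0.64,-0.14,0.0,0.0,0.0,-0.71],[-0.62,-0.22,0.0,0.0,0.0,-0.71],[-0.59,-0.3,0.0,0.0,0.0,-0.71],[-0.55,-0.37,0.0,0.0,0.0,-0.71],[-0.49,-0.43,0.0,0.0,0.0,-0.71]]]
[[[-0.44,-0.49,0.01,0.0,0.0,-0.71],[-0.38,-0.54,0.0,0.0,0.0,-0.71],[-0.31,-0.58,0.0,0.0,0.0,-0.71],[-0.23,-0.61,0.0,0.0,0.0,-0.71],[-0.16,-0.64,0.0,0.0,0.0,-0.71],[-0.07,-0.65,0.01,0.0,0.0,-0.71]]]
```

Request:
send_rows --increments '[[[-0.65,0.1,0,0,0,-0.71],[-0.66,0.02,0,0,0,-0.71],[-0.65,-0.06,0,0,0,-0.71],[-0.64,-0.14,0,0,0,-0.71],[-0.62,-0.22,0,0,0,-0.71],[-0.59,-0.3,0,0,0,-0.71],[-0.55,-0.37,0,0,0,-0.71],[-0.49,-0.43,0,0,0,-0.71]]]'

```text
clock: 45.2
eef_pos: [0.4903, -0.1417, 0.2511]
tool_rot: [0.406, 0.914, -0.001, 0.0]
ft_force: [0.5, -0.4, -2.1]
grip_width: 0.0149
```

Request:
send_rows --increments '[[[-0.44,-0.49,0,0,0,-0.71],[-0.38,-0.54,0,0,0,-0.71],[-0.31,-0.58,0,0,0,-0.71],[-0.23,-0.61,0,0,0,-0.71],[-0.16,-0.64,0,0,0,-0.71],[-0.07,-0.65,0,0,0,-0.71],[0,0,0,0,0,0],[0,0,0,0,0,0]]]'

```text
clock: 46.2
eef_pos: [0.4697, -0.3363, 0.2513]
tool_rot: [0.048, 0.999, -0.0, -0.0]
ft_force: [0.1, 0.3, -2.3]
grip_width: 0.0145
```

```bash
python3 - <<'E'
from h import *
state()
p,r=plan([.4679,-.3383,.14],down(85),n=4)
c,o=snap("wrist","w30")
E
```

```text
t 46.20 p [ 0.4697 -0.3363  0.2513] psi 84.45 z [-6.e-04 -6.e-04 -1.e+00] F [ 0.1  0.3 -2.3] T [ 0.04 -0.01 -0.02] w 0.0145 q [-6.210e-01  3.940e-01  2.500e-01  1.427e+00 -1.000e-03 -5.240e-01]
4 rows; end [ 0.468  -0.3383  0.1398]
[[[0.01,-0.01,0.56,0.0,0.0,-0.01],[0.01,-0.01,0.55,0.0,0.0,-0.01],[0.0,-0.01,0.56,0.0,0.0,-0.01],[0.01,-0.01,0.56,0.0,0.0,-0.01]]]
```

View pics/w30.png

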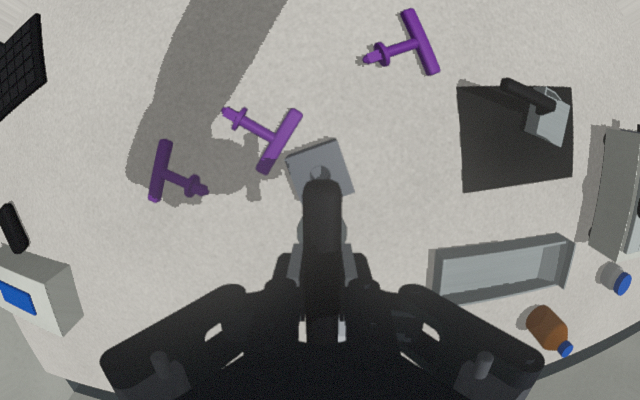

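Request:
send_rows --increments '[[[0.03,-0.03,0.55,0,0,-0.05],[0,-0.01,0.55,0,0,0],[0,0,0.56,0,0,0],[0,0,0.3,0,0,0],[0,0,0,0,0,0],[0,0,0,0,0,0]]]'

```text
clock: 47.0
eef_pos: [0.469, -0.3389, 0.1551]
tool_rot: [0.043, 0.999, -0.001, 0.001]
ft_force: [-0.2, -0.5, -2.0]
grip_width: 0.0149
```

```bash
python3 - <<'E'
from h import *
state();camera("top");state()
E
```

```text
t 47.00 p [ 0.469  -0.3389  0.1551] psi 85.02 z [ 0.0018 -0.0031 -1.    ] F [-0.2 -0.5 -2. ] T [-0.    0.01  0.01] w 0.0149 q [-6.250e-01  4.400e-01  6.700e-02  1.195e+00 -1.000e-03 -5.380e-01]
t 47.05 p [ 0.4691 -0.3391  0.1553] psi 85.01 z [ 0.0022 -0.0034 -1.    ] F [-0.2  0.1 -2.3] T [-0.02  0.02  0.01] w 0.0148 q [-6.250e-01  4.390e-01  6.700e-02  1.195e+00 -1.000e-03 -5.380e-01]
```

Request:
send_rows --increments '[[[0.025,0.015,0.3,0,0,0],[0,0,0.3,0,0,0],[0,0,0.2,0,0,0],[0,0,0,0,0,0]]]'

```text
clock: 47.55
eef_pos: [0.466, -0.3373, 0.1121]
tool_rot: [0.044, 0.999, 0.0, -0.001]
ft_force: [0.1, 0.4, -2.3]
grip_width: 0.015
```

```bash
python3 - <<'E'
from h import *
state()
E
```

```text
t 47.55 p [ 0.466  -0.3373  0.1121] psi 84.99 z [-2.7e-03  2.0e-04 -1.0e+00] F [ 0.1  0.4 -2.3] T [ 0.04  0.04 -0.04] w 0.0150 q [-6.26e-01  4.72e-01 -1.00e-03  1.10e+00 -1.00e-03 -5.38e-01]
```

Request:
send_rows --increments '[[[0,0,0.1,0,0,0],[0,0,0.1,0,0,0],[0,0,0,0,0,0]]]'

```text
clock: 47.92
eef_pos: [0.4668, -0.3377, 0.1034]
tool_rot: [0.044, 0.999, -0.001, -0.0]
ft_force: [-0.7, -0.4, -1.8]
grip_width: 0.0152
```

Request:
send_rows --increments '[[[0,0,0.1,0,0,0],[0,0,0.06,0,0,0],[0,0,0,0,0,0]]]'

```text
clock: 48.3
eef_pos: [0.4668, -0.3378, 0.0954]
tool_rot: [0.044, 0.999, -0.001, -0.0]
ft_force: [0.1, -0.2, -1.3]
grip_width: 0.015
```

Request:
send_rows --increments '[[[0,0,0.06,0,0,0],[0,0,0.06,0,0,0],[0,0,0,0,0,0]]]'

```text
clock: 48.68
eef_pos: [0.4668, -0.3378, 0.0894]
tool_rot: [0.044, 0.999, -0.001, -0.0]
ft_force: [0.3, -0.3, -1.7]
grip_width: 0.0148
```

Request:
send_rows --increments '[[[0,0,0.03,0,0,0],[0,0,0,0,0,0]]]'

```text
clock: 48.92
eef_pos: [0.4671, -0.338, 0.0883]
tool_rot: [0.044, 0.999, -0.001, 0.0]
ft_force: [-0.1, 0.7, -1.9]
grip_width: 0.0149
```

Request:
send_rows --increments '[[[0,0,0.03,0,0,0],[0,0,0,0,0,0]]]'

```text
clock: 49.18
eef_pos: [0.4672, -0.3381, 0.0882]
tool_rot: [0.044, 0.999, -0.001, 0.001]
ft_force: [-1.9, 1.0, 4.9]
grip_width: 0.0152
```

Request:
send_rows --increments '[[[0,0,0,0,0,0],[0,0,0,0,0,0],[0,0,0,0,0,0],[0,0,0,0,0,0]]]' --grip 0

```text
clock: 49.68
eef_pos: [0.467, -0.3379, 0.0866]
tool_rot: [0.044, 0.999, -0.001, -0.0]
ft_force: [0.0, 0.4, 0.3]
grip_width: 0.0848
```

Request:
send_rows --increments '[[[0,0,-0.3,0,0,0],[0,0,-0.6,0,0,0],[-0.3,0,-0.8,0,0,0],[-0.3,0,-0.8,0,0,0],[0,0,-0.5,0,0,0],[0,0,0,0,0,0],[0,0,0,0,0,0]]]'

```text
clock: 50.55
eef_pos: [0.4964, -0.34, 0.236]
tool_rot: [0.044, 0.999, -0.001, -0.001]
ft_force: [-0.8, -0.4, 0.1]
grip_width: 0.0852
```

```bash
python3 - <<'E'
from h import *
state()
c,o=snap("wrist","w31");W=wcloud(c,o);d=c;np.savez("w31.npz",W=W,**c,**{k:o[k] for k in("eef_pos","tool_rot")})
m=np.zeros((400,640),bool);m[95:240,290:350]=1;m&=(W[...,2]>.09)&(W[...,2]<.13)
cs,_=cv2.findContours(m.astype(np.uint8),0,1);k=max(cs,key=cv2.contourArea)[:,0]
print(m.sum(),np.nanmedian(W[m],0),cv2.minAreaRect((wray(d,o,k,.108)[:,:2]*1000).astype(np.float32)))
E
```

```text
t 50.55 p [ 0.4964 -0.34    0.236 ] psi 84.99 z [-0.0011 -0.001  -1.    ] F [-0.8 -0.4  0.1] T [0.06 0.   0.  ] w 0.0852 q [-6.000e-01  4.480e-01  2.940e-01  1.417e+00 -1.000e-03 -5.120e-01]
1894 [ 0.46576088 -0.33729174  0.1064366 ] ((467.0303649902344, -337.5600891113281), (16.047664642333984, 87.48310089111328), 85.29310607910156)
```

View pics/w31.png

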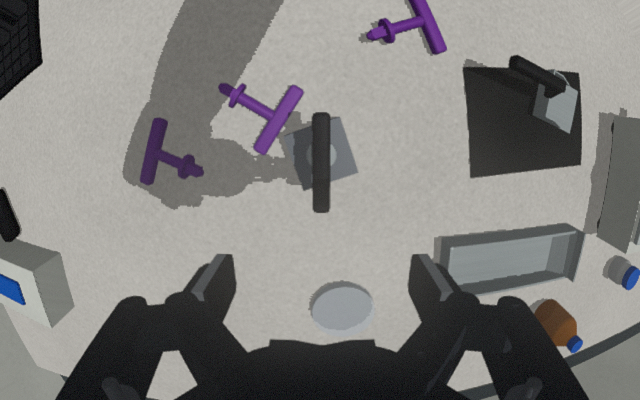

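```bash
python3 - <<'E'
from h import *
plan([.43,-.13,.27],down(0),n=10)
E
```

```text
10 rows; end [ 0.4299 -0.13    0.27  ]
[[[0.17,0.41,-0.07,0.0,0.0,0.85],[0.22,0.37,-0.07,0.0,0.0,0.85],[0.29,0.34,-0.07,0.0,0.0,0.85],[0.32,0.3,-0.07,0.0,0.0,0.85],[0.37,0.24,-0.07,0.0,0.0,0.85],[0.4,0.19,-0.06,0.0,0.0,0.85],[0.42,0.12,-0.07,0.0,0.0,0.85],[0.44,0.06,-0.07,0.0,0.0,0.85]]]
[[[0.44,0.0,-0.07,0.0,0.0,0.85],[0.43,-0.07,-0.07,0.0,0.0,0.85]]]
```

Request:
send_rows --increments '[[[0.17,0.41,-0.07,0,0,0.85],[0.22,0.37,-0.07,0,0,0.85],[0.29,0.34,-0.07,0,0,0.85],[0.32,0.3,-0.07,0,0,0.85],[0.37,0.24,-0.07,0,0,0.85],[0.4,0.19,-0.06,0,0,0.85],[0.42,0.12,-0.07,0,0,0.85],[0.44,0.06,-0.07,0,0,0.85]]]'

```text
clock: 51.6
eef_pos: [0.4425, -0.1713, 0.2625]
tool_rot: [0.597, 0.802, -0.001, -0.001]
ft_force: [-0.2, -0.2, -0.1]
grip_width: 0.0853
```

Request:
send_rows --increments '[[[0.44,0,-0.07,0,0,0.85],[0.43,-0.07,-0.07,0,0,0.85],[0,0,0,0,0,0],[0,0,0,0,0,0]]]'

```text
clock: 52.1
eef_pos: [0.4304, -0.1307, 0.2701]
tool_rot: [0.707, 0.708, -0.001, 0.0]
ft_force: [0.2, -0.4, -0.5]
grip_width: 0.0855
```

```bash
python3 - <<'E'
from h import *
state()
c,o=snap("wrist","w32");W=wcloud(c,o);d=c;np.savez("w32.npz",W=W,**c,**{k:o[k] for k in("eef_pos","tool_rot")})
E
```

```text
t 52.10 p [ 0.4304 -0.1307  0.2701] psi 0.09 z [-0.0013 -0.0017 -1.    ] F [ 0.2 -0.4 -0.5] T [-0.02  0.01 -0.03] w 0.0855 q [-0.294  0.13  -0.052  1.39  -0.002  1.276]
```

View pics/w32.png

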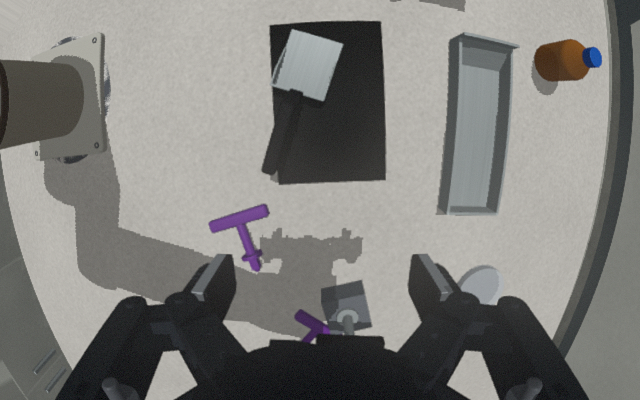

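```bash
python3 - <<'E'
from h import *
d=dict(np.load("w32.npz"));o=d;W=d["W"];col=d["color"].astype(int)
m=np.zeros((400,640),bool);m[85:180,255:310]=1;m&=(W[...,2]>.06)&(W[...,2]<.1)
cs,_=cv2.findContours(m.astype(np.uint8),0,1);k=max(cs,key=cv2.contourArea)[:,0]
print(m.sum(),np.nanmedian(W[m],0),cv2.minAreaRect((wray(d,o,k,.08)[:,:2]*1000).astype(np.float32)))
q=[(293,30),(343,43)];p=wray(d,o,q,.0055);print("lip",p,p.mean(0))
print("mat corners",wray(d,o,[(270,25),(380,21),(279,184),(385,180)],.003).round(4))
print("pan z",W[50:80:10,305:320:5,2])
E
```

```text
1226 [ 0.38525431 -0.08011313  0.07850812] ((385.006103515625, -81.68024444580078), (85.1657943725586, 18.511493682861328), 71.06565856933594)
lip [[0.39409292 0.05206757 0.0055    ]
 [0.4573637  0.03406    0.0055    ]] [0.42572831 0.04306378 0.0055    ]
mat corners [[ 0.364   0.0612  0.003 ]
 [ 0.5056  0.0676  0.003 ]
 [ 0.3736 -0.1513  0.003 ]
 [ 0.5157 -0.1453  0.003 ]]
pan z [[0.00320579 0.00453991 0.00388946]
 [0.00311195 0.00505347 0.00421539]
 [0.003859   0.00509816 0.00444526]]
```

```bash
python3 - <<'E'
from h import *
p,r=plan([.3875,-.0735,.14],down(-18.7),n=5)
p,r=plan([.3875,-.0735,.060],down(-18.7),p0=p,R0=r,n=4)
E
```

```text
5 rows; end [ 0.3877 -0.0735  0.1401]
[[[0.23,-0.17,0.52,0.0,0.0,0.37],[0.22,-0.19,0.52,0.0,0.0,0.37],[0.21,-0.2,0.52,0.0,0.0,0.37],[0.19,-0.21,0.52,0.0,0.0,0.37],[0.18,-0.22,0.52,0.0,0.0,0.37]]]
4 rows; end [ 0.3876 -0.0736  0.0601]
[[[0.0,0.0,0.4,0.0,0.0,0.01],[0.0,0.0,0.4,0.0,0.0,0.01],[0.0,0.0,0.4,0.0,0.0,0.01],[0.0,0.0,0.4,0.0,0.0,0.01]]]
```

Request:
send_rows --increments '[[[0.23,-0.17,0.52,0,0,0.38],[0.22,-0.19,0.52,0,0,0.38],[0.21,-0.2,0.52,0,0,0.38],[0.19,-0.21,0.52,0,0,0.37],[0.18,-0.22,0.52,0,0,0.37],[0,0,0.2,0,0,0],[0,0,0,0,0,0]]]'

```text
clock: 53.02
eef_pos: [0.3884, -0.0735, 0.1305]
tool_rot: [0.813, 0.582, -0.001, 0.001]
ft_force: [0.3, -0.2, 0.0]
grip_width: 0.0854
```

```bash
python3 - <<'E'
from h import *
state()
c,o=snap("wrist","w33")
E
```

```text
t 53.02 p [ 0.3884 -0.0735  0.1305] psi -18.77 z [-9.0e-04 -1.9e-03 -1.0e+00] F [ 0.3 -0.2  0. ] T [ 0.02 -0.02 -0.05] w 0.0854 q [-0.185  0.123 -0.442  1.006 -0.002  1.713]
```

View pics/w33.png

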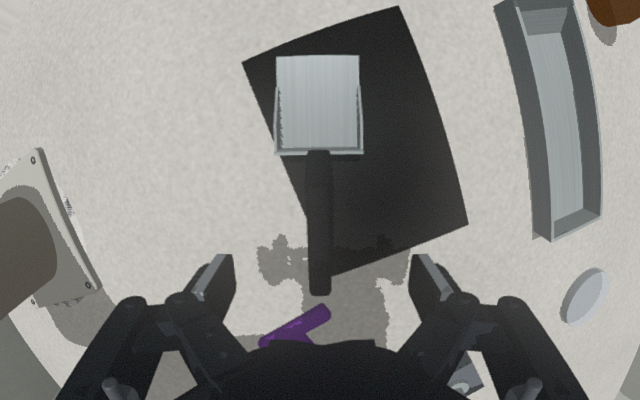

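Request:
send_rows --increments '[[[0,0,0.4,0,0,0],[0,0,0.4,0,0,0],[0,0,0.3,0,0,0],[0,0,0.3,0,0,0],[0,0,0,0,0,0]]]'

```text
clock: 53.7
eef_pos: [0.3886, -0.0735, 0.0609]
tool_rot: [0.813, 0.582, -0.001, 0.001]
ft_force: [0.1, -0.4, -0.1]
grip_width: 0.0853
```

Request:
send_rows --increments '[[[0,0,0,0,0,0],[0,0,0,0,0,0],[0,0,0,0,0,0],[0,0,0,0,0,0],[0,0,0,0,0,0],[0,0,0,0,0,0]]]' --grip 1

```text
clock: 54.45
eef_pos: [0.3884, -0.073, 0.0611]
tool_rot: [0.813, 0.582, -0.0, 0.001]
ft_force: [-0.8, 0.5, 3.9]
grip_width: 0.0151
```

```bash
python3 - <<'E'
from h import *
state()
o=get_obs();p0=o["eef_pos"];R0=R.from_quat(o["tool_rot"])
p,r=plan(p0+[0,0,.04],R0,n=3)
p,r=plan([.4445,-.120,p0[2]+.04],down(1.5),p0=p,R0=r,n=6)
E
```

```text
t 54.45 p [ 0.3884 -0.073   0.0611] psi -18.80 z [ 5.0e-04 -1.8e-03 -1.0e+00] F [-0.8  0.5  3.9] T [ 0.16  0.13 -0.01] w 0.0151 q [-0.185  0.217 -0.545  0.808 -0.002  1.714]
3 rows; end [ 0.3884 -0.073   0.1011]
[[[0.0,0.0,-0.27,0.0,0.0,0.0],[0.0,0.0,-0.26,0.0,0.0,0.0],[0.0,0.0,-0.27,0.0,0.0,0.0]]]
6 rows; end [ 0.4447 -0.12    0.1012]
[[[-0.09,0.23,0.0,0.0,0.0,-0.34],[-0.1,0.22,0.0,0.0,0.0,-0.34],[-0.11,0.22,0.0,0.0,0.0,-0.34],[-0.13,0.2,0.0,0.0,0.0,-0.34],[-0.14,0.2,0.0,0.0,0.0,-0.34],[-0.15,0.2,0.0,0.0,0.0,-0.34]]]
```

Request:
send_rows --increments '[[[0,0,-0.27,0,0,0],[0,0,-0.27,0,0,0],[-0.09,0.23,-0.26,0,0,-0.34],[-0.1,0.22,0,0,0,-0.34],[-0.11,0.22,0,0,0,-0.34],[-0.13,0.2,0,0,0,-0.34],[-0.14,0.2,0,0,0,-0.34],[-0.15,0.2,0,0,0,-0.34]]]'

```text
clock: 55.45
eef_pos: [0.4442, -0.1202, 0.1002]
tool_rot: [0.696, 0.718, -0.001, 0.0]
ft_force: [-0.6, 0.1, -1.3]
grip_width: 0.0147
```

Request:
send_rows --increments '[[[0,0,0,0,0,0],[0,0,0.25,0,0,0],[0,0,0.25,0,0,0],[0,0,0.2,0,0,0],[0,0,0.06,0,0,0],[0,0,0,0,0,0]]]'

```text
clock: 56.2
eef_pos: [0.4443, -0.1199, 0.0626]
tool_rot: [0.697, 0.717, -0.001, 0.0]
ft_force: [0.1, -0.4, -0.9]
grip_width: 0.0147
```

Request:
send_rows --increments '[[[0,0,0.02,0,0,0],[0,0,0,0,0,0]]]'

```text
clock: 56.45
eef_pos: [0.4448, -0.1201, 0.0622]
tool_rot: [0.697, 0.717, -0.0, 0.001]
ft_force: [-0.1, -0.1, -1.4]
grip_width: 0.0148
```

Request:
send_rows --increments '[[[0,0,0.02,0,0,0],[0,0,0,0,0,0]]]'

```text
clock: 56.7
eef_pos: [0.4448, -0.1202, 0.0613]
tool_rot: [0.697, 0.717, -0.0, 0.001]
ft_force: [-0.1, -0.2, 1.0]
grip_width: 0.0151
```

Request:
send_rows --increments '[[[0,0,0.015,0,0,0],[0,0,0,0,0,0]]]'

```text
clock: 56.95
eef_pos: [0.4449, -0.1205, 0.0611]
tool_rot: [0.697, 0.717, -0.001, 0.001]
ft_force: [-1.6, -1.3, 6.7]
grip_width: 0.0151
```

Contact. Release, rise straight up and back off.

Request:
send_rows --increments '[[[0,0,0,0,0,0],[0,0,0,0,0,0],[0,0,0,0,0,0],[0,0,0,0,0,0]]]' --grip 0

```text
clock: 57.45
eef_pos: [0.4445, -0.1199, 0.06]
tool_rot: [0.697, 0.717, -0.001, 0.0]
ft_force: [-1.3, -0.3, 0.4]
grip_width: 0.0847
```

Request:
send_rows --increments '[[[0,0,-0.4,0,0,0],[0,0,-0.8,0,0,0],[0,0,-0.9,0,0,0],[0,0,-0.9,0,0,0],[0,0,-0.9,0,0,0],[0,0,-0.3,0,0,0],[0,0,0,0,0,0],[0,0,0,0,0,0]]]'

```text
clock: 58.45
eef_pos: [0.4439, -0.1195, 0.269]
tool_rot: [0.697, 0.717, -0.001, -0.0]
ft_force: [-0.2, 0.5, -0.1]
grip_width: 0.0851
```

```bash
python3 - <<'E'
from h import *
state()
c,o=snap("wrist","w34");W=wcloud(c,o);d=c
np.savez("w34.npz",W=W,**c,**{k:o[k] for k in("eef_pos","tool_rot")})
c,o=snap("side","s34");cv2.imwrite("pics/s34c.png",cv2.resize(c["color"][140:320,170:460,::-1],None,fx=2.7,fy=2.7,interpolation=cv2.INTER_CUBIC))
E
```

```text
t 58.45 p [ 0.4439 -0.1195  0.269 ] psi 1.60 z [-0.0019 -0.0012 -1.    ] F [-0.2  0.5 -0.1] T [ 0.07 -0.03 -0.01] w 0.0851 q [-0.262  0.15  -0.03   1.391 -0.002  1.281]
```

View pics/w34.png

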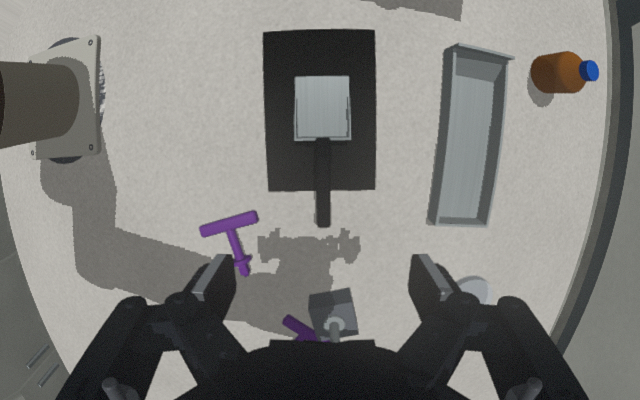

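View pics/s34c.png

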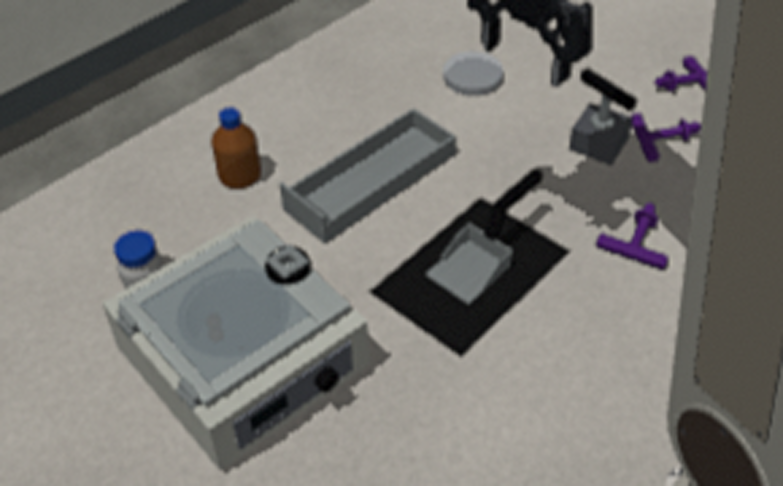

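```bash
python3 - <<'E'
from h import *
d=dict(np.load("w34.npz"));o=d
p=wray(d,o,[(294.5,76.5),(349.5,76.5),(322,108)],.0055);print(p.round(4))
print(job_done())
E
```

```text
[[ 0.4065  0.      0.0055]
 [ 0.4757  0.0019  0.0055]
 [ 0.4422 -0.04    0.0055]]
the job is handed in; nothing more can be done
None
```

I carried out the whole job in about 58 s of the 210 s allowed and handed it in. No verdict was reported, so the results below are from my own last checks.

- **Balls:** I scooped all seven balls present up the tray's ramp in one pass and poured them into the bowl. A close wrist view showed seven in the bowl, and the tray was empty. The fingers stayed on the scoop's handle throughout.
- **Lid:** I pushed it past its tipping point from behind and it sank shut. The lid's top face then measured about 103 mm above the bench, against 104 mm expected.
- **Latch:** I turned it with the black key until the torque rose and the latch mark began to lag. After the key came out, the mark read about 90.7°, against 90° for the stop. The difference is within camera error.
- **Key:** It is back in its block. I felt the collar seat (about 5 N). The crossbar centre is within about 1 mm of where it started, at the same height.
- **Scoop:** After I first laid it down, the scoop was knocked about 40 mm and turned about 19° while the robot was busy with the key. I picked it up again and laid it flat near the middle of the mat. The pan is within about 5 mm of the mat's centre.
- **Bystanders:** I never touched the bottle, dish or jar, and they look unmoved in the last pictures. I did not measure their positions again.
- **Purple look-alikes:** They fell over on their own early in the run. I did not touch them.

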